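# Make up the writing kit and the sealing kit

## Task

Make up the two desk kits: the fountain pen and the ink bottle go into the tray with two hollows, and the seal, the full-length stick of sealing wax and the stamp box into the tray with three hollows, each thing down in the hollow that is shaped for it. Ink bottle and seal stand upright, the bottle must never be tipped over, and the short stub of wax is left lying where it is.

Things in the scene. Friction and masses are not known exactly. Their poses are not given: they have to be found in the camera images.
- writing_tray: Fixed wooden board, 152 (x) x 180 (y) x 12 mm, with TWO pale hollows, floors 8 mm above the desk (4 mm deep). Origin: centre of underside, z up. In its own axes: pen groove 38 (x) x 160 (y) centred at (-47, 0) mm; square hollow 82 x 82 for the ink bottle centred at (+25, 0) mm. Stands left or right, up to 0.3 rad askew.
- sealing_tray: Fixed wooden board, 126 (x) x 161 (y) x 12 mm, with THREE pale hollows, floors 8 mm above the desk (4 mm deep). Origin: centre of underside, z up. In its own axes: wax groove 35 (x) x 106 (y) centred at (-36, 0) mm; stamp-box hollow 60 (x) x 78 (y) at (+23, +31.5) mm; seal hollow 51 x 51 at (+23, -45) mm. Stands left or right, up to 0.3 rad askew.
- pen: Loose capped fountain pen, dark green, lying flat on the desk, 14 (x) x 132 (y, its length) mm, 13 mm high (16 with the clip), 26 g. Origin: centre of its underside; z up. Pinch it across its 14 mm width.
- ink_bottle: Loose squat dark blue ink bottle standing upright, 62 x 62 x 60 mm, about 160 g; its black round cap is fixed, 31 mm across, and fills the upper 14 mm (46 to 60 mm above the bottom). Origin: centre of its underside; z up. Pinch it by the cap, from above. Its yaw does not matter.
- seal: Loose hand seal standing upright on its brass face: brass foot 27 mm across and 22 mm high, then a turned brown wooden handle, up to 28 mm across, to a total height of 78 mm; about 110 g. Origin: centre of its underside; z up. Pinch it by the handle. Its yaw does not matter.
- wax_stick: Loose full-length stick of red sealing wax lying flat, 11 (x) x 82 (y, its length) x 11 mm, 30 g. Origin: centre of its underside; z up. Pinch it across its 11 mm width.
- stamp_box: Loose small shut silver stamp box, 36 (x) x 54 (y) x 25 mm, lying flat, about 90 g; the lid is fixed. Origin: centre of its underside; z up. Pinch it across its 36 mm width.
- wax_stub: Loose short stub of red sealing wax, 11 (x) x 62 (y, its length) x 11 mm, like the wax stick but 20 mm shorter. Belongs to neither kit: it stays where it is. Origin: centre of its underside; z up.
Mind the look-alikes: they are no part of the job. What is shaped like the wax_stick but grey or orange is not meant.

How it is judged:
At the end, for the whole second after the job is handed in: Pen and ink bottle in the tray with two hollows, wax stick, stamp box and seal in the one with three: each released, at rest, wholly in its hollow (centre within 12 to 15 mm) and down on its floor (within 2.3 mm), bottle, seal and box upright; the wax stub within 20 mm of where it lay (x of pen in the frame of writing_tray between -0.06 and -0.034 m and y of pen in the frame of writing_tray between -0.015 and 0.015 m and z of pen in the frame of writing_tray between 0.006 and 0.0103 m and linear speed of each of pen, ink_bottle, wax_stick, stamp_box, seal below 0.02 m/s and angle between the y axis of pen and the y axis of writing_tray, either way round below 0.2 rad and x of ink_bottle in the frame of writing_tray between 0.013 and 0.037 m and y of ink_bottle in the frame of writing_tray between -0.012 and 0.012 m and z of ink_bottle in the frame of writing_tray between 0.006 and 0.0103 m and angle between each of ink_bottle, stamp_box, seal's own z axis and vertical below 0.06 rad and x of wax_stick in the frame of sealing_tray between -0.049 and -0.023 m and y of wax_stick in the frame of sealing_tray between -0.013 and 0.013 m and z of wax_stick in the frame of sealing_tray between 0.006 and 0.0103 m and angle between the y axis of wax_stick and the y axis of sealing_tray, either way round below 0.32 rad and x of stamp_box in the frame of sealing_tray between 0.01 and 0.036 m and y of stamp_box in the frame of sealing_tray between 0.0185 and 0.0445 m and z of stamp_box in the frame of sealing_tray between 0.006 and 0.0103 m and angle between the y axis of stamp_box and the y axis of sealing_tray, either way round below 0.6 rad and x of seal in the frame of sealing_tray between 0.0095 and 0.0365 m and y of seal in the frame of sealing_tray between -0.0585 and -0.0315 m and z of seal in the frame of sealing_tray between 0.006 and 0.0103 m and distance of wax_stub from where it was at the start of the episode below 0.02 m); the robot touches nothing.
It fails at once if the ink bottle is tipped by more than about 35 degrees (angle between ink_bottle's own z axis and vertical above 0.6 rad).
It fails at once if the wax stub is moved by more than 20 mm (distance of wax_stub from where it was at the start of the episode above 0.02 m).
It also fails if it takes over 120 s, if anything falls off the work surface, if the arm or the gripper's body presses on something with over 40 N, if the wrist force passes 120 N, or if a joint passes its speed limit or range.

## Robot

A 7-joint arm with a two-finger parallel gripper is mounted at the origin on the work surface; the furniture and walls round the work are solid. World frame = base frame: x ahead of the robot, y to its left, z up, the work surface at z = 0. Lengths are in m, angles in rad, forces in N, time in s.
With the tool pointing down it reaches from about 0.4 to 0.85 m from the base axis. Payload 10.4 kg.
Tool frame: the origin (TCP) lies on the centre line of the jaws, within the pads' length; the fingertips stand 14 mm ahead of it and the grasp point (between the pads) lies 5 mm behind it (tip_reach is the distance from the TCP to the fingertips, in m); z points along the fingers, y is the direction in which the jaws open and shut (so a half turn about z gives the same grasp; the last joint's range is limited). The gripper opens to 85 mm and grips with 20 to 120 N. Pads are 22 mm wide; open, the fingers measure 114 mm over their backs; the gripper's body (76 mm by 85 mm) begins 54 mm behind the grasp point. The pads swing forward as they close: fully open they stand 13 mm farther back than shut.
Start: joints at [-1.367, 0.332, -0.065, 1.46, 0.022, 1.35, -0.088], TCP at [0.141, 0.609, 0.245] pointing down, gripper open.
Joint ranges: [-2.6, 2.6], [-0.5, 2.12], [-1.47, 1.34], [0.16, 2.42], [-1.27, 4.41], [0.06, 2.06], [-2.6, 2.6]. Speed limits (rad/s): [2.22, 2.22, 2.79, 2.79, 3.14, 3.14, 3.14].

## Interface

Orientations are given as [roll, pitch, yaw] about the fixed x, y, z axes, in that order (R = Rz(yaw) Ry(pitch) Rx(roll)).
In Python, from plant import sense, camera, finish_job, search_frame, regions_of, mark_of, tip_reach gives the robot as it stands.
- The arm moves only by the tool step_arm, never from a script. Its argument "deltas" is text: rows parted by semicolons, each of 7 numbers parted by spaces: the turn, a rotation vector about the tool's x, y, z in degrees, then the shift along the tool's x, y, z in mm, then the finger opening in mm, from 0 to 85.4. A call has 1 to 10 rows; each row is the pose to reach, as a shift and turn from the pose commanded when the call began, along the tool's axes at that moment; what a row does not reach only later rows make up. A row lasts 1/12 s, in which the tool goes at most 41.7 mm and 7.16 degrees, less where a joint would pass 70% of its speed; a pose out of reach is approached as far as the arm can. A call with a gripper value outside its range is refused whole. The fingers move at their own pace and stop on an object; "newtons" is the grip in N (left out, the last holds). Time passes only in rows, so rows that repeat a pose let the fingers close. It gives the time, the measured TCP pose, the force and the opening at its end, in the units of the state.
- sense(): the state, without advancing time (a new reading comes with each control period).
- camera(name): name is "scene" or "top" or "wrist"; returns a dict with "img" (480x640x3 uint8, red, green, blue), "mtx" (3x3 intrinsics, pixels), "k1" (the pictures are not rectified: a ray, as slopes to the right and down, at radius r is drawn at 1 + k1 r^2 times it, then the intrinsics apply), "position" and "attitude" of the camera in the world. Camera axes: x right, y down, z forward; pixel columns grow to the right and rows downward; lengths in m; the calibration is good to about 2 mm. A picture is of the moment at which its call begins. There is no depth.
- finish_job(): hands the job in, once; it reports no verdict.
Trained networks look in the newest picture that a camera, given by its name, has taken for a name from the list of things; names that differ only in an ending like _2 or _b are one class to them, and where a whole thing is asked for, a point or a joint stands for the part that bears it (a point fixed in the world has none). Each returns a list of dicts, best first, with "conf" (0 to 1); they miss things now and then, are a little off and sometimes report something else, mostly with a low value. They report only what shows in the picture. A call takes as long as a camera call. They do not tell look-alikes from the thing itself.
- search_frame(camera, target): "box" ([centre column, centre row, width, height] in pixels, round what is visible of it).
- regions_of(camera, target): "region" (480x640 bool, what is visible of it) and "box" ([centre column, centre row, width, height] in pixels, round what is visible of it).
- mark_of(camera, target): "position" ([column, row] in pixels: a listed point, or the origin of a listed thing).
The state is a dict: "time": time; "joint_positions": joint angles; "dq": joint speeds; "effort": joint torques, N m; "eef_pos": TCP position; "tcp_rot": TCP orientation; "wrist_force": force on the tool from outside, world axes, zero at the start; "torque": the same for the moment, N m; "finger_gap": opening from 0.0 (shut) to 1.0 (fully open).
Only numpy, scipy, OpenCV 4.12 (cv2) and the standard library are available. Lean on these libraries where they do the work, as an engineer would, in place of code of your own. Each camera call takes 0.05 s, during which the arm holds its last target.

## Working session

There is one attempt and no reset: what is moved stays moved. The work goes in short steps, Python scripts to look and compute and a tool call to move; the robot and the scene stay as the last step left them, time stands still between calls to the robot, and variables do not carry over. Pictures are saved under pics/ and viewed, and the job is handed in when it is done.

Besides the shell and the picture viewer there is one more tool, called by a JSON object that holds its "method" and its "body". step_arm: Moves the arm, as the interface text tells. Its arguments: {"type":"object","properties":{"deltas":{"type":"string"},"newtons":{"type":"number"}},"required":["deltas"]}

```bash
mkdir -p pics; ls
python3 - <<'E'
from plant import *
import cv2
s=sense();print(s)
for n in("scene","top","wrist"):
    c=camera(n);print(n,c["mtx"],c["k1"],c["position"],c["attitude"])
    cv2.imwrite(f"pics/{n}0.png",c["img"][:,:,::-1])
print(tip_reach)
E
```

```text
pics
{'time': 0.0, 'joint_positions': array([-1.36660372,  0.33285477, -0.06468107,  1.46096247,  0.02160504,
        1.34988893, -0.08850856]), 'dq': array([ 7.07623787e-04,  8.74911950e-04, -6.91864304e-05,  7.56996588e-04,
        2.86246208e-04, -2.27677741e-04, -2.25433494e-03]), 'effort': array([ 9.78864300e-04, -6.25433278e+01,  4.98507579e-02, -3.91606057e+01,
        1.63194659e-02,  9.84642422e-03, -6.90802349e-07]), 'eef_pos': array([0.14046945, 0.60863975, 0.24451645]), 'tcp_rot': array([-3.14017679e+00,  7.77738274e-05,  2.91479618e+00]), 'wrist_force': array([-0.24718686, -0.0035658 , -0.15381949]), 'torque': array([ 0.04519222, -0.01654092,  0.02669863]), 'finger_gap': 0.9974222939830452}
scene [[475.0049678    0.         312.71467124]
 [  0.         475.0049678  235.47298796]
 [  0.           0.           1.        ]] -0.06286398800503165 [ 0.01743586 -0.63852779  0.74411436] [-2.28516709e+00 -1.00935898e-03 -6.57631544e-01]
top [[528.87450145   0.         320.63946612]
 [  0.         528.87450145 234.08884842]
 [  0.           0.           1.        ]] -0.04396211094718718 [ 0.36085684 -0.01569194  0.98179899] [-2.98947051  0.004895   -1.55025532]
wrist [[408.84780845   0.         315.7311261 ]
 [  0.         408.84780845 238.08633537]
 [  0.           0.           1.        ]] -0.0766279867698837 [0.06034006 0.62752444 0.37259684] [2.81387064e+00 8.26373969e-04 1.34381541e+00]
0.014
```

View pics/scene0.png

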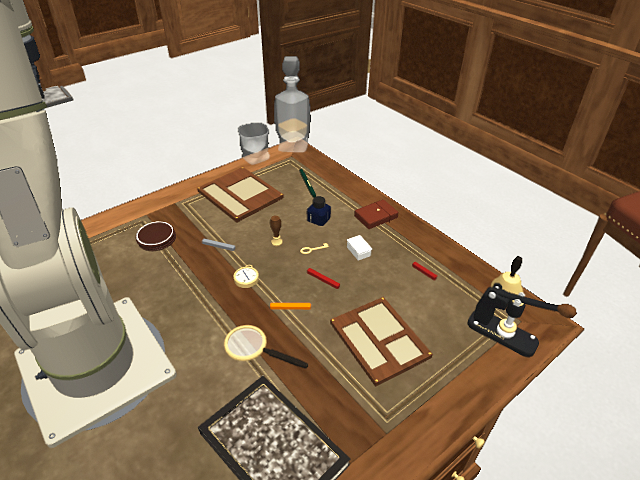

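View pics/top0.png

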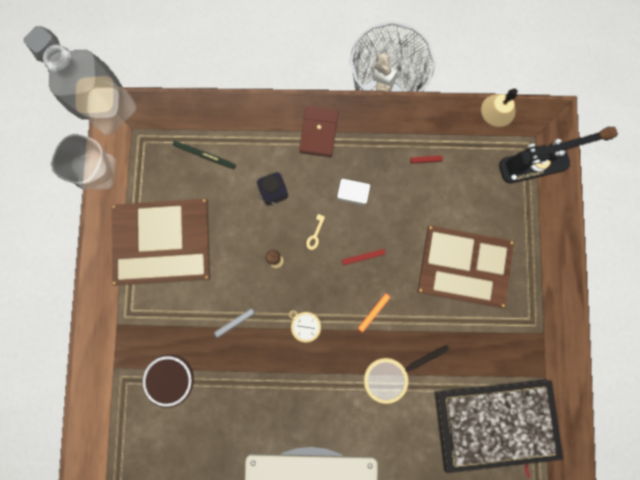

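View pics/wrist0.png

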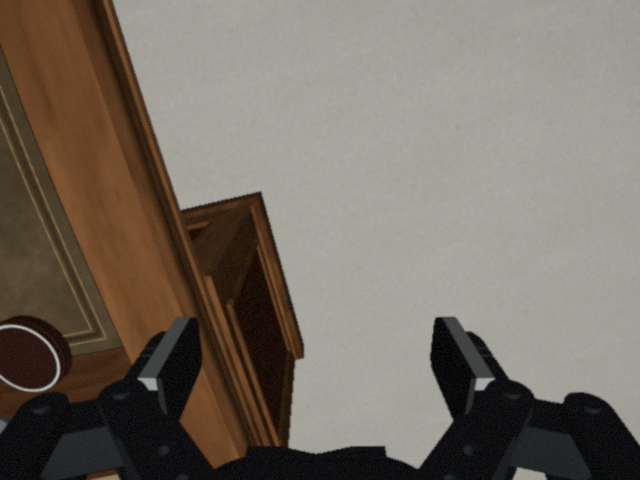

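Shown in the top view: long red stick (363,257), short red stub (426,159), and the look-alikes orange (375,312) and grey (234,323). Also pen (204,154), bottle (272,188), seal (273,258), box (354,191), the two-hollow tray (160,242) and the three-hollow tray (466,266). Next I measure them.

```bash
cat > h.py <<'E'
from plant import *
import numpy as np, cv2
from scipy.spatial.transform import Rotation as R
def undist(c,px):
    px=np.atleast_2d(px).astype(float)
    d=np.array([c["k1"],0,0,0,0.])
    return cv2.undistortPoints(px[:,None],c["mtx"],d)[:,0]
def toplane(c,px,z):
    n=undist(c,px); r=np.c_[n,np.ones(len(n))]@R.from_euler('xyz',c["attitude"]).as_matrix().T
    p=np.array(c["position"]); t=(z-p[2])/r[:,2]
    return p+t[:,None]*r
def proj(c,P):
    P=np.atleast_2d(P); Rm=R.from_euler('xyz',c["attitude"]).as_matrix()
    q=(P-np.array(c["position"]))@Rm; n=q[:,:2]/q[:,2:]
    r2=(n**2).sum(1,keepdims=True); n=n*(1+c["k1"]*r2)
    return n@c["mtx"][:2,:2].T+c["mtx"][:2,2]
def rect(c,mask,z):
    m=mask.astype(np.uint8); cs,_=cv2.findContours(m,cv2.RETR_EXTERNAL,cv2.CHAIN_APPROX_NONE)
    k=max(cs,key=cv2.contourArea)[:,0]
    w=toplane(c,k,z)[:,:2]*1000
    (cx,cy),(a,b),t=cv2.minAreaRect(w.astype(np.float32))
    ang=t if a>b else t+90   # direction of long side, deg from x
    return (round(cx,1),round(cy,1),round(max(a,b),1),round(min(a,b),1),round((ang+90)%180-90,1))
E
python3 - <<'E'
from h import *
for n in("top","scene"):
    c=camera(n)
    for t,z in (("writing_tray",.012),("sealing_tray",.012),("pen",.008),("ink_bottle",.03),("seal",.04),("wax_stick",.006),("stamp_box",.025),("wax_stub",.006)):
        for r in regions_of(n,t)[:4]:
            if r["conf"]>.2: print(n,t,round(r["conf"],2),[int(v) for v in r["box"]],rect(c,r["region"],z), r["region"].sum())
        print("   mark",[(round(m["conf"],2),toplane(c,m["position"],0)[0,:2].round(4)) for m in mark_of(n,t)[:3]])
E
```

```text
top writing_tray 0.63 [161, 242, 100, 90] (490.1, 291.3, 184.5, 154.8, -84.9) 7874
   mark [(0.9, array([0.4892, 0.2973]))]
top sealing_tray 0.89 [466, 266, 99, 81] (455.2, -276.6, 164.4, 127.2, 80.7) 6020
   mark [(0.59, array([ 0.4567, -0.2771]))]
top pen 0.59 [204, 155, 64, 30] (659.8, 219.1, 127.8, 12.3, 68.8) 370
   mark [(0.61, array([0.5927, 0.0919])), (0.58, array([0.6597, 0.2134]))]
top ink_bottle 0.76 [272, 188, 33, 35] (588.3, 84.4, 60.0, 53.7, 20.1) 814
   mark [(0.6, array([0.5952, 0.0921]))]
top seal 0.73 [275, 258, 16, 18] (459.3, 74.5, 34.5, 26.5, 46.5) 257
   mark [(0.61, array([0.4572, 0.0719]))]
top wax_stick 0.73 [361, 259, 43, 13] (468.5, -86.5, 79.4, 9.5, -74.8) 212
top wax_stick 0.64 [236, 323, 36, 25] (345.0, 146.7, 81.8, 11.5, -56.0) 277
top wax_stick 0.48 [373, 313, 26, 38] (367.3, -106.7, 79.2, 11.8, -39.3) 251
   mark [(0.83, array([0.3475, 0.1446])), (0.61, array([ 0.3703, -0.1074])), (0.5, array([ 0.4631, -0.0818]))]
top stamp_box 0.82 [353, 192, 30, 26] (587.2, -65.9, 53.7, 39.5, 79.4) 581
   mark [(0.7, array([ 0.5927, -0.0701]))]
top wax_stub 0.48 [42
[... 695 characters left out ...]
ene seal 0.52 [274, 232, 11, 27] (456.4, 72.6, 103.4, 25.9, 55.3) 259
   mark [(0.74, array([0.4569, 0.0619]))]
scene wax_stick 0.78 [290, 307, 42, 7] (367.6, -109.3, 79.3, 15.9, -37.6) 257
scene wax_stick 0.62 [324, 279, 28, 18] (470.1, -88.7, 79.7, 14.3, -74.5) 175
scene wax_stick 0.61 [219, 246, 27, 11] (343.8, 143.7, 81.6, 21.9, -58.0) 200
   mark [(0.68, array([ 0.3702, -0.1109])), (0.56, array([ 0.4692, -0.0886])), (0.47, array([0.3491, 0.1305]))]
scene stamp_box 0.56 [359, 247, 27, 26] (582.4, -75.7, 76.2, 49.4, 74.8) 437
   mark [(0.63, array([ 0.5965, -0.0553]))]
scene wax_stub 0.73 [422, 270, 23, 17] (660.5, -207.5, 64.3, 21.3, -85.6) 192
   mark [(0.43, array([ 0.6629, -0.2047]))]
```

Run:
```python
import cv2
i=cv2.imread("pics/top0.png")
cv2.imwrite("pics/t1.png",cv2.resize(i[130:350,110:330],(800,800*220//220))[:600*800//800])
cv2.imwrite("pics/t2.png",cv2.resize(i[140:340,310:550],(720,600),interpolation=cv2.INTER_CUBIC))
```

```text
(no output)
```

View pics/t2.png

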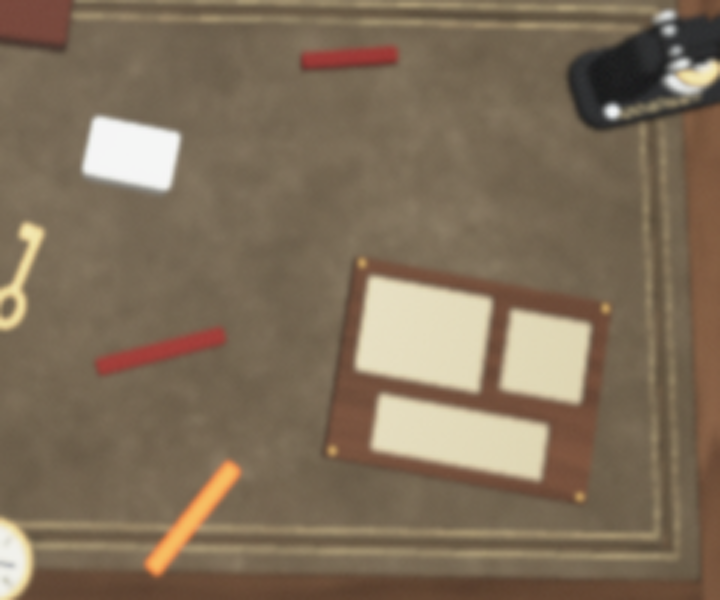

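View pics/t1.png

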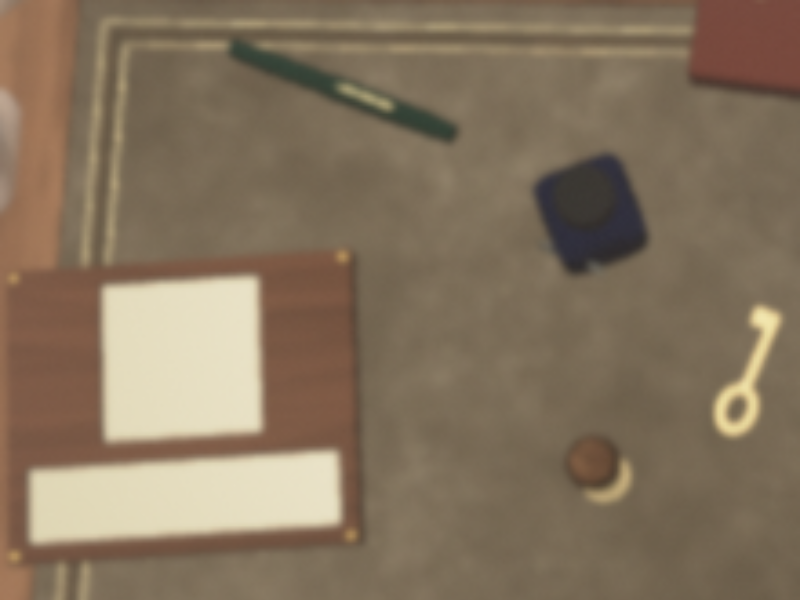

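Stick choice: the long red one at (363,257) measures 79-85 mm. The short one at (426,159) measures 62 mm, so it is the stub. Orange and grey are decoys. Next I refine the trays from the pale hollow floors, and the bottle cap and seal top.

Run:
```python
from h import *
for n in("top","scene"):
  c=camera(n); I=c["img"]; hsv=cv2.cvtColor(I,cv2.COLOR_RGB2HSV)
  m=((hsv[...,2]>170)&(hsv[...,1]>25)&(hsv[...,1]<75)&(hsv[...,0]<40)).astype(np.uint8)
  N,l,st,ce=cv2.connectedComponentsWithStats(m)
  for k in range(1,N):
    if st[k,4]>300:
      r=rect(c,l==k,.008); print(n,ce[k].round(),st[k,4],r)
  if n=="top":
    g=cv2.cvtColor(I,cv2.COLOR_RGB2BGR)
    for nm,(u,v) in dict(seal=(273,258),bot=(271,187)).items():
      cv2.imwrite(f"pics/{nm}1.png",cv2.resize(g[v-30:v+30,u-30:u+30],(600,600),interpolation=cv2.INTER_CUBIC))
    # red mask, green etc
    red=((hsv[...,1]>140)&((hsv[...,0]<6)|(hsv[...,0]>172))&(hsv[...,2]>110)).astype(np.uint8)
    N,l,st,ce=cv2.connectedComponentsWithStats(red)
    for k in range(1,N):
      if st[k,4]>20: print("red",ce[k].round(),st[k,4],rect(c,l==k,.008))
```

```text
top [98. 98.] 1160 (776.2, 434.8, 102.2, 69.7, 30.4)
top [ 94. 163.] 569 (645.7, 428.9, 91.8, 42.0, -0.4)
top [160. 228.] 1887 (515.5, 294.6, 82.6, 82.0, 4.6)
top [451. 251.] 1347 (483.5, -250.0, 78.2, 60.4, 80.7)
top [491. 258.] 728 (470.7, -325.5, 50.9, 50.0, -9.8)
top [161. 266.] 1762 (443.6, 288.2, 159.7, 38.5, -85.0)
top [463. 285.] 1095 (419.9, -271.2, 105.9, 35.3, 80.5)
top [386. 376.] 614 (247.0, -129.6, 70.2, 68.3, -89.0)
top [308. 462.] 448 (95.0, 0.7, 232.5, 40.9, -88.7)
red [426. 159.] 153 (659.3, -205.9, 58.2, 10.0, -85.1)
red [363. 257.] 213 (469.4, -87.5, 80.1, 9.4, -74.1)
scene [ 25. 153.] 2908 (47.9, 810.2, 729.3, 145.1, 77.2)
scene [248. 188.] 319 (516.3, 294.1, 76.6, 75.1, 6.4)
scene [226. 200.] 310 (445.4, 288.5, 152.7, 32.5, -85.4)
scene [ 74. 241.] 604 (77.9, 371.0, 276.9, 25.8, 80.6)
scene [ 16. 241.] 388 (-42.9, 473.9, 201.7, 75.0, -65.7)
scene [ 40. 268.] 1858 (-14.0, 360.9, 233.0, 154.0, 82.8)
scene [ 96. 381.] 6792 (-0.2, 0.6, 232.6, 231.8, -89.7)
scene [ 58. 317.] 1175 (-22.8, 139.0, 108.4, 80.6, -10.0)
scene [380. 321.] 844 (485.1, -250.2, 73.9, 57.0, 82.0)
scene [364. 345.] 757 (422.2, -272.2, 102.0, 32.2, 80.7)
scene [245. 341.] 727 (248.3, -130.5, 63.4, 63.2, -54.3)
scene [403. 350.] 539 (473.2, -326.0, 48.9, 47.8, 80.5)
```

View pics/seal1.png

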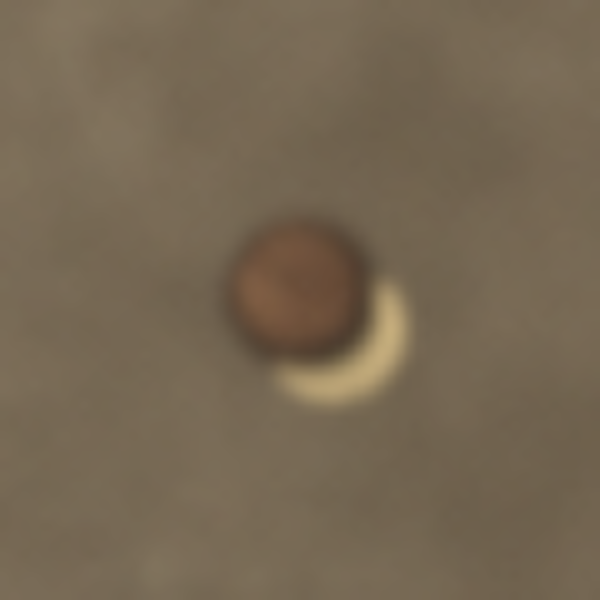

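View pics/bot1.png

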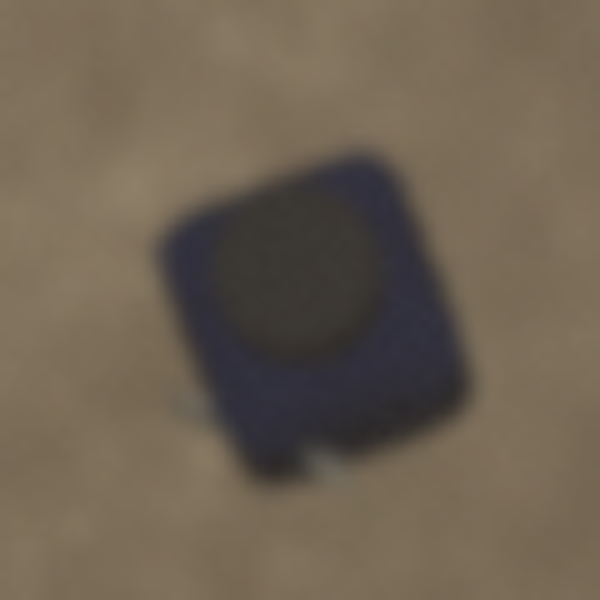

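```bash
cat >> h.py <<'E'
def go(x,y,z,jaw=None,s=None):
    """x,y,z mm world TCP; jaw = angle of tool y, deg. prints deltas"""
    s=s or sense(); R0=R.from_euler('xyz',s["tcp_rot"])
    yaw=np.degrees(s["tcp_rot"][2]) if jaw is None else jaw+90
    R1=R.from_euler('xyz',[180,0,yaw],degrees=True)
    rv=np.degrees((R0.inv()*R1).as_rotvec()); 
    d=R0.inv().apply(np.array([x,y,z])-1000*np.array(s["eef_pos"]))
    print("turn",rv.round(1),"shift",d.round(1),"dist",round(float(np.linalg.norm(d))))
def st():
    s=sense(); print("t",round(s["time"],2),"tcp",(1000*s["eef_pos"]).round(1),"rot",np.degrees(s["tcp_rot"]).round(1),"jaw",round(np.degrees(s["tcp_rot"][2])-90,1),"F",s["wrist_force"].round(1),"gap",round(s["finger_gap"]*85.4,1),"q",np.round(s["joint_positions"],2))
E
python3 - <<'E'
from h import *
go(660,218.5,180,-21.5)
c=camera("top")
print("cap",toplane(c,[[270.4,183.8]],.06)*1000,"seal ball",[(z,(toplane(c,[[272.45,256.2]],z)*1000).round(1)) for z in(.05,.06,.07)])
print("foot", toplane(c,[[275.2,259.7]],.022)*1000)
w=camera("wrist");
s=sense(); R0=R.from_euler('xyz',s["tcp_rot"])
for zz in (-.013,.001,.014,.027):
    for y in(-.0425,.0425): print(zz,proj(w,s["eef_pos"]+R0.apply([0,y,zz])).round())
E
```

```text
turn [ 0.  -0.  98.5] shift [-594.  -263.7   65.3] dist 653
cap [[591.40927113  83.59260181  60.        ]] seal ball [(0.05, array([[462.2,  76.4,  50. ]])), (0.06, array([[461.2,  75.4,  60. ]])), (0.07, array([[460.1,  74.4,  70. ]]))]
foot [[458.98283717  73.92485474  22.        ]]
-0.013 [[189. 360.]]
-0.013 [[442. 360.]]
0.001 [[200. 337.]]
0.001 [[431. 337.]]
0.014 [[208. 319.]]
0.014 [[422. 319.]]
0.027 [[216. 304.]]
0.027 [[415. 304.]]
```

{"method": "step_arm", "body": {"deltas": "0 0 98.5 -594 -264 65 85;0 0 98.5 -594 -264 65 85;0 0 98.5 -594 -264 65 85;0 0 98.5 -594 -264 65 85;0 0 98.5 -594 -264 65 85;0 0 98.5 -594 -264 65 85;0 0 98.5 -594 -264 65 85;0 0 98.5 -594 -264 65 85;0 0 98.5 -594 -264 65 60;0 0 98.5 -594 -264 65 40", "newtons": 30}}

```text
time: 2.88
eef_pos: [0.4732, 0.3583, 0.204]
tcp_rot: [3.141, -0.001, 1.659]
wrist_force: [0.4, 0.2, -0.9]
finger_gap: 0.744
```

Run:
```python
from h import *
st();go(660,218.5,160,-21.5)
```

```text
t 2.88 tcp [473.2 358.3 204. ] rot [180.  -0.  95.] jaw 5.0 F [ 0.4  0.2 -0.9] gap 63.5 q [-0.98  0.29  0.31  1.62 -0.09  1.24 -0.57]
turn [ 0.  -0.  26.5] shift [-155.7  173.7   44. ] dist 237
```

{"method": "step_arm", "body": {"deltas": "0 0 26.5 -155.7 173.7 44 30;0 0 26.5 -155.7 173.7 44 30;0 0 26.5 -155.7 173.7 44 30;0 0 26.5 -155.7 173.7 44 30;0 0 26.5 -155.7 173.7 44 30;0 0 26.5 -155.7 173.7 44 30;0 0 26.5 -155.7 173.7 44 30;0 0 26.5 -155.7 173.7 44 30"}}

```text
time: 3.55
eef_pos: [0.6603, 0.2187, 0.1589]
tcp_rot: [-3.141, 0.002, 1.199]
wrist_force: [-0.3, 0.3, 0.4]
finger_gap: 0.351
```

Run:
```python
from h import *
st();go(660,218.5,120,-21.5)
w=camera("wrist"); cv2.imwrite("pics/w1.png",w["img"][:,:,::-1])
for r in regions_of("wrist","pen")[:2]: print(r["conf"],rect(w,r["region"],.008))
s=sense(); R0=R.from_euler('xyz',s["tcp_rot"])
for x in(-.011,.011):
  for zz in (.001,.014,.02): print(x,zz,[proj(w,s["eef_pos"]+R0.apply([x,y,zz]))[0].round() for y in (-.5*.0854*s["finger_gap"],.5*.0854*s["finger_gap"])])
```

```text
t 3.55 tcp [660.3 218.7 158.9] rot [-1.80e+02  1.00e-01  6.87e+01] jaw -21.3 F [-0.3  0.3  0.4] gap 30.0 q [-0.69  0.57  0.45  1.38 -0.25  1.25 -0.6 ]
turn [-0.   0.1  0.2] shift [-0.3 -0.2 38.9] dist 39
0.94 (661.6, 219.3, 130.2, 13.6, 69.1)
0.48 (590.5, 69.2, 96.6, 63.5, 51.8)
-0.011 0.001 [array([267., 361.]), array([348., 361.])]
-0.011 0.014 [array([271., 341.]), array([345., 341.])]
-0.011 0.02 [array([272., 333.]), array([344., 333.])]
0.011 0.001 [array([264., 308.]), array([349., 308.])]
0.011 0.014 [array([268., 292.]), array([347., 292.])]
0.011 0.02 [array([270., 285.]), array([346., 285.])]
```

View pics/w1.png

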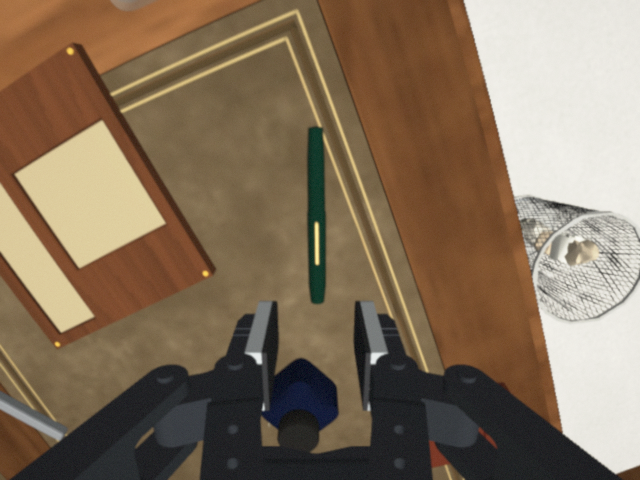

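The wrist view shows the pen at (317,215) lying lengthwise between the jaws. The bottle is at (300,400) and the writing tray is on the left. The measured pen is 130 x 13.6 mm, which fits. I go down and grip it.

Run:
```python
from h import *
go(661,219,15,-21.1)
```

```text
turn [-0. -0.  0.] shift [ -2.1   3.1 144.7] dist 145
```

Run:
```python
from h import *
st();st()
```

```text
t 3.65 tcp [658.9 222.  159.7] rot [-180.    -0.    68.9] jaw -21.1 F [-0.8  1.2  0.1] gap 30.0 q [-0.69  0.57  0.44  1.38 -0.25  1.25 -0.6 ]
t 3.65 tcp [658.9 222.  159.7] rot [-180.    -0.    68.9] jaw -21.1 F [-0.8  1.2  0.1] gap 30.0 q [-0.69  0.57  0.44  1.38 -0.25  1.25 -0.6 ]
```

{"method": "step_arm", "body": {"deltas": "0 0 0 -2 3 40 30;0 0 0 -2 3 80 30;0 0 0 -2 3 100 30;0 0 0 -2 3 100 30;0 0 0 -2 3 100 30"}}

```text
time: 4.07
eef_pos: [0.6605, 0.2196, 0.0599]
tcp_rot: [-3.14, 0.0, 1.204]
wrist_force: [-1.3, 0.4, 0.3]
finger_gap: 0.354
```

Run:
```python
from h import *
st();go(661,219,15,-21.1)
w=camera("wrist"); cv2.imwrite("pics/w2.png",w["img"][:,:,::-1])
for r in regions_of("wrist","pen")[:2]: print(r["conf"],rect(w,r["region"],.008))
st();go(661,219,15,-21.1)
```

```text
t 4.07 tcp [660.5 219.6  59.9] rot [-179.9    0.    69. ] jaw -21.0 F [-1.3  0.4  0.3] gap 30.2 q [-0.67  0.66  0.41  1.46 -0.28  1.09 -0.57]
turn [-0.1  0.   0.1] shift [-0.3  0.8 44.9] dist 45
0.71 (661.6, 218.3, 132.6, 13.7, 68.6)
t 4.17 tcp [662.4 219.4  62.5] rot [179.9  -0.2  69. ] jaw -21.0 F [1.  0.2 1.4] gap 30.2 q [-0.67  0.66  0.41  1.45 -0.28  1.09 -0.57]
turn [ 0.1 -0.2  0.1] shift [-1.  -1.3 47.5] dist 48
```

View pics/w2.png

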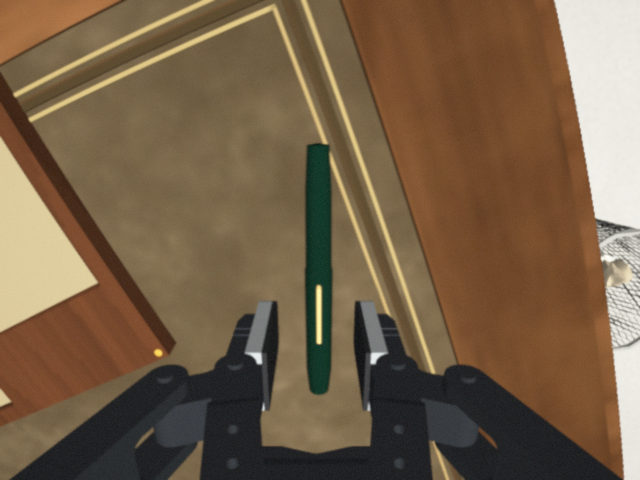

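The wrist view shows the pen centred between the jaws (318,270). I go down and close.

{"method": "step_arm", "body": {"deltas": "0 0 0 0 0 25 30;0 0 0 0 0 46 30;0 0 0 0 0 46 30;0 0 0 0 0 46 8;0 0 0 0 0 46 8;0 0 0 0 0 46 8;0 0 0 0 0 46 8;0 0 0 0 0 46 8", "newtons": 30}}

```text
time: 4.83
eef_pos: [0.6625, 0.2187, 0.0161]
tcp_rot: [3.14, -0.002, 1.202]
wrist_force: [-1.2, 0.5, 8.1]
finger_gap: 0.147
```

Run:
```python
from h import *
st();go(661,219,100,5)
```

```text
t 4.83 tcp [662.5 218.7  16.1] rot [ 1.799e+02 -1.000e-01  6.890e+01] jaw -21.1 F [-1.2  0.5  8.1] gap 12.5 q [-0.66  0.71  0.4   1.48 -0.3   1.01 -0.56]
turn [  0.1  -0.1 -26.1] shift [ -0.1  -1.4 -83.9] dist 84
```

Run:
```python
from h import *
go(444.5,288.3,100,5)
```

```text
turn [  0.1  -0.1 -26.1] shift [ -13.4 -228.3  -84.4] dist 244
```

{"method": "step_arm", "body": {"deltas": "0 0 0 0 0 -30 8;0 0 0 0 -5 -70 8;0 0 -6 -3 -40 -84 8;0 0 -12 -6 -80 -84 8;0 0 -18 -9 -120 -84 8;0 0 -24 -12 -160 -84 8;0 0 -26 -13 -195 -84 8;0 0 -26 -13 -218 -84 8;0 0 -26 -13.4 -228 -84 8;0 0 -26 -13.4 -228 -84 8"}}

```text
time: 5.67
eef_pos: [0.4423, 0.2891, 0.0986]
tcp_rot: [3.142, -0.001, 1.659]
wrist_force: [0.4, -0.7, -0.2]
finger_gap: 0.148
```

Run:
```python
from h import *
st();go(444.5,288.3,50,5)
w=camera("wrist"); cv2.imwrite("pics/w3.png",w["img"][:,:,::-1])
c=camera("top"); 
for r in regions_of("top","pen")[:2]: print(r["conf"],rect(c,r["region"],.09))
st()
```

```text
t 5.67 tcp [442.3 289.1  98.6] rot [ 1.8e+02 -1.0e-01  9.5e+01] jaw 5.0 F [ 0.4 -0.7 -0.2] gap 12.6 q [-0.94  0.26  0.31  1.9  -0.09  1.   -0.5 ]
turn [ 0.  -0.1  0. ] shift [-1.1  2.2 48.6] dist 49
0.55 (446.3, 259.7, 70.4, 13.6, -84.4)
t 5.82 tcp [445.5 287.1  98.3] rot [179.9  -0.   94.8] jaw 4.8 F [ 0.1  0.6 -0.4] gap 12.3 q [-0.93  0.26  0.31  1.9  -0.09  1.   -0.5 ]
```

View pics/w3.png

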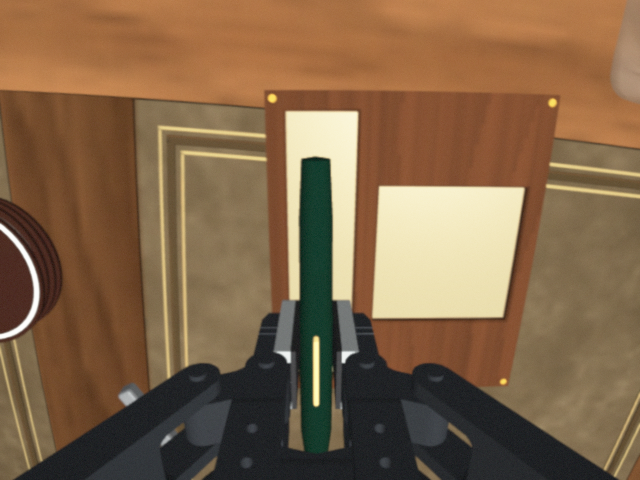

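The pen is held straight over the pen groove (317,300). I lower it and release.

{"method": "step_arm", "body": {"deltas": "0 0 0 0 0 40 8;0 0 0 0 0 62 8;0 0 0 0 0 72 8;0 0 0 0 0 74.5 8;0 0 0 0 0 74.5 8;0 0 0 0 0 74.5 8;0 0 0 0 0 74.5 24;0 0 0 0 0 74.5 24;0 0 0 0 0 74.5 24;0 0 0 0 0 40 24"}}

```text
time: 6.65
eef_pos: [0.4418, 0.2857, 0.0535]
tcp_rot: [-3.136, 0.005, 1.656]
wrist_force: [-0.6, 0.3, -0.0]
finger_gap: 0.28
```

Run:
```python
from h import *
st();go(591.2,83.7,130,20)
```

```text
t 6.65 tcp [441.8 285.7  53.5] rot [-179.7    0.3   94.9] jaw 4.9 F [-0.6  0.3 -0. ] gap 24.0 q [-0.93  0.32  0.3   1.93 -0.12  0.91 -0.48]
turn [ -0.4   0.2 -15.1] shift [-214.4  131.2  -76.2] dist 263
```

{"method": "step_arm", "body": {"deltas": "0 0 0 0 0 -50 24;0 0 -5 -40 25 -76 30;0 0 -10 -80 50 -76 40;0 0 -15 -120 75 -76 50;0 0 -15 -155 95 -76 60;0 0 -15 -190 115 -76 60;0 0 -15 -214 131 -76 60;0 0 -15 -214 131 -76 60;0 0 -15 -214 131 -76 60"}}

```text
time: 7.4
eef_pos: [0.5944, 0.081, 0.134]
tcp_rot: [3.141, 0.002, 1.912]
wrist_force: [-0.4, 0.2, 0.7]
finger_gap: 0.702
```

Run:
```python
from h import *
w=camera("wrist"); cv2.imwrite("pics/w4.png",w["img"][:,:,::-1])
for r in regions_of("wrist","ink_bottle")[:2]: print(r["conf"],r["box"],rect(w,r["region"],.06))
c=camera("top"); cv2.imwrite("pics/top4.png",c["img"][:,:,::-1])
for r in regions_of("top","pen")[:2]: print(r["conf"],r["box"],rect(c,r["region"],.016))
s=sense();R0=R.from_euler('xyz',s["tcp_rot"]);st()
print(proj(w,np.array([[.5912,.0837,.06]])), proj(w,s["eef_pos"]+R0.apply([0,0,.06])))
```

```text
0.58 [313.8, 232.6, 93.1, 99.4] (588.3, 95.5, 54.0, 46.1, -68.6)
0.7 [142.4, 267.0, 31.6, 10.6] (443.7, 321.1, 61.5, 12.9, -88.7)
t 7.6 tcp [592.1  87.3 133.8] rot [-1.8e+02 -1.0e-01  1.1e+02] jaw 20.0 F [-0.5  0.3 -0.4] gap 60.1 q [-0.56  0.37  0.42  1.69 -0.17  1.11  0.26]
[[310.46102785 256.63456518]] [[314.24310534 260.95843017]]
```

View pics/w4.png

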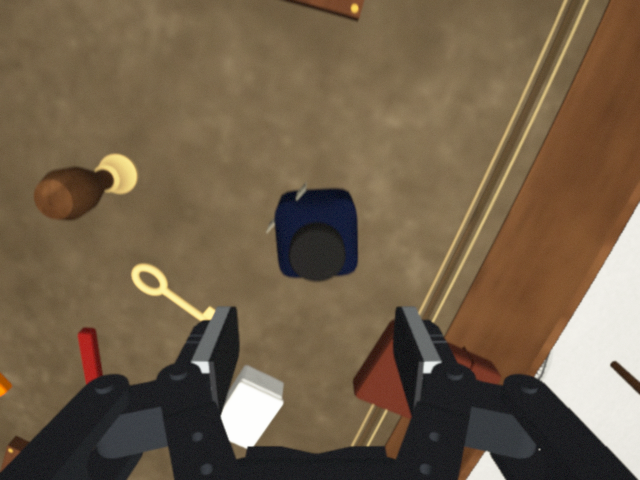

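View pics/top4.png

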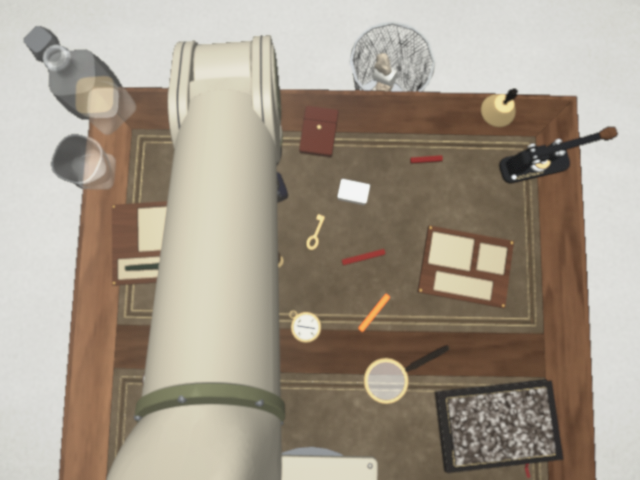

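Run:
```python
from h import *
w=camera("wrist");st();print(toplane(w,[[318,252]],.06)*1000)
go(591.5,84.2,66,21)
```

```text
t 7.65 tcp [592.1  87.4 133.8] rot [-180.   -0.  110.] jaw 20.0 F [-0.7  0.8 -0.3] gap 60.1 q [-0.56  0.37  0.42  1.69 -0.17  1.11  0.26]
[[591.59477251  94.05113387  60.        ]]
turn [-0. -0. -1.] shift [-2.8 -1.6 67.8] dist 68
```

Run:
```python
from h import *
w=camera("wrist");print(w["position"],w["attitude"]);st()
print("key bit",toplane(w,[[149,279]],.003)*1000,"seal foot",toplane(w,[[118,174]],.022)*1000,"traycorner",toplane(w,[[355,8]],.012)*1000,"handle top", toplane(w,[[65,194]],.078)*1000)
c=camera("top");print("key",toplane(c,[[313,242]],.003)*1000,"tray corner",toplane(c,[[204.5,201]],.012)*1000)
```

```text
[0.56444598 0.16526829 0.26188651] [2.81502070e+00 8.88595303e-05 3.49177002e-01]
t 7.7 tcp [592.1  87.3 133.8] rot [-180.   -0.  110.] jaw 20.0 F [-0.4  0.2  0.1] gap 59.7 q [-0.56  0.37  0.42  1.69 -0.17  1.11  0.26]
key bit [[494.79949311  14.31346758   3.        ]] seal foot [[466.84736338  86.46955127  22.        ]] traycorner [[567.76808506 219.69609458  12.        ]] handle top [[466.86744653  86.86543433  78.        ]]
key [[495.5528676    6.14312565   3.        ]] tray corner [[567.99185669 211.65011119  12.        ]]
```

{"method": "step_arm", "body": {"deltas": "0 0 0 0 0 0 60;0 0 0 0 0 0 60;0 0 0 0 0 0 60"}}

```text
time: 8.0
eef_pos: [0.5926, 0.086, 0.1339]
tcp_rot: [3.141, -0.0, 1.918]
wrist_force: [0.4, -0.4, 0.1]
finger_gap: 0.701
```

Run:
```python
from h import *
st()
w=camera("wrist");s=camera("scene");st()
w2=camera("wrist")
cv2.imwrite("pics/w5.png",w2["img"][:,:,::-1])
print(w["position"],w2["position"],np.abs(w["img"].astype(int)-w2["img"]).mean())
for nm,c in(("wrist",w),("scene",s)): 
  for t,z in(("ink_bottle",0),("seal",0),("stamp_box",0)):
    print(nm,t,[(round(m["conf"],2),(toplane(c,m["position"],z)*1000)[0,:2].round(1)) for m in mark_of(nm,t)[:1]])
i=s["img"][:,:,::-1]; cv2.imwrite("pics/s5.png",cv2.resize(i[150:350,170:430],(780,600)))
st()
```

```text
t 8.0 tcp [592.6  86.  133.9] rot [180.   -0.  109.9] jaw 19.9 F [ 0.4 -0.4  0.1] gap 59.9 q [-0.56  0.37  0.42  1.69 -0.17  1.11  0.26]
t 8.1 tcp [592.7  85.8 133.9] rot [180.   -0.  109.9] jaw 19.9 F [0.6 0.7 0.3] gap 60.1 q [-0.56  0.38  0.42  1.69 -0.17  1.11  0.26]
[0.56502155 0.16400829 0.26191662] [0.56510767 0.16382461 0.26187556] 2.131957465277778
wrist ink_bottle [(0.68, array([593.8,  84.3]))]
wrist seal [(0.58, array([462.7,  76.5]))]
wrist stamp_box [(0.87, array([592.4, -69.7]))]
scene ink_bottle [(0.86, array([603.5, 100.1]))]
scene seal [(0.82, array([453.9,  57.6]))]
scene stamp_box [(0.82, array([597.7, -62.3]))]
t 8.45 tcp [592.7  85.6 133.8] rot [-180.    -0.   109.9] jaw 19.9 F [-1.4  0.2  0.3] gap 59.9 q [-0.56  0.38  0.42  1.69 -0.17  1.11  0.26]
```

View pics/w5.png

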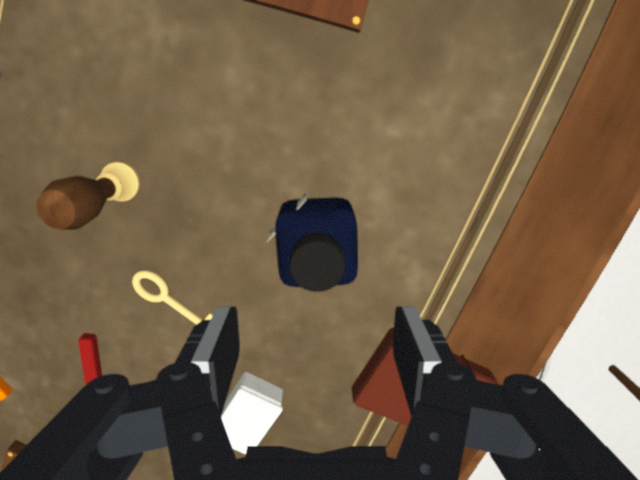

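View pics/s5.png

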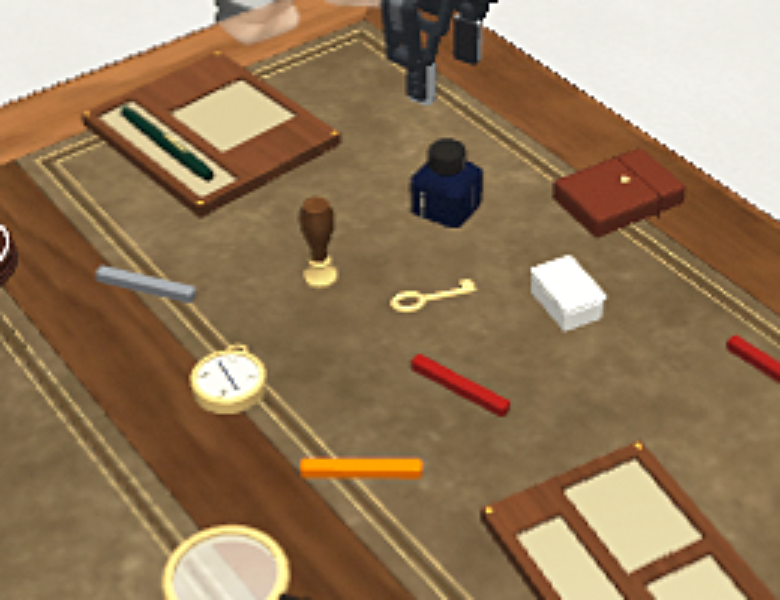

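The arm was still settling in that first picture, so I need about 3 rest rows before a measurement. The pen shows in the groove in the scene view (165,140 in the crop). The cap is now at (318,262) in the wrist view.

Run:
```python
from h import *
w=camera("wrist");hs=w["img"];st()
for r in regions_of("wrist","ink_bottle")[:1]: print(r["box"])
print(toplane(w,[[318,262]],.06)*1000, "key",toplane(w,[[151,287]],.003)*1000,"traycorner",toplane(w,[[358,20]],.012)*1000)
go(591.5,84.5,66,21)
```

```text
t 8.5 tcp [592.7  85.6 133.8] rot [180.   -0.  109.9] jaw 19.9 F [-0.  -0.2 -0.3] gap 60.2 q [-0.56  0.38  0.42  1.69 -0.17  1.11  0.26]
[308.2, 17.7, 124.3, 35.4]
[[594.17024816  87.0125182   60.        ]] key [[497.90842719   7.08450303   3.        ]] traycorner [[572.52258579 212.69077911  12.        ]]
turn [-0.  -0.  -1.1] shift [-0.7 -1.5 67.8] dist 68
```

{"method": "step_arm", "body": {"deltas": "0 0 -1 0 0 35 60;0 0 -1 0 0 60 60;0 0 -1 0 0 71.5 60;0 0 -1 0 0 71.5 60;0 0 -1 0 0 71.5 26;0 0 -1 0 0 71.5 26;0 0 -1 0 0 71.5 26;0 0 -1 0 0 71.5 26;0 0 -1 0 0 71.5 26", "newtons": 40}}

```text
time: 9.3
eef_pos: [0.5939, 0.0856, 0.0642]
tcp_rot: [3.139, 0.0, 1.935]
wrist_force: [-1.0, -0.9, 7.4]
finger_gap: 0.334
```

Run:
```python
from h import *
st();w=camera("wrist");cv2.imwrite("pics/w6.png",w["img"][:,:,::-1])
```

```text
t 9.3 tcp [593.9  85.6  64.2] rot [179.8   0.  110.9] jaw 20.9 F [-1.  -0.9  7.4] gap 28.5 q [-0.54  0.46  0.4   1.74 -0.21  0.98  0.3 ]
```

View pics/w6.png

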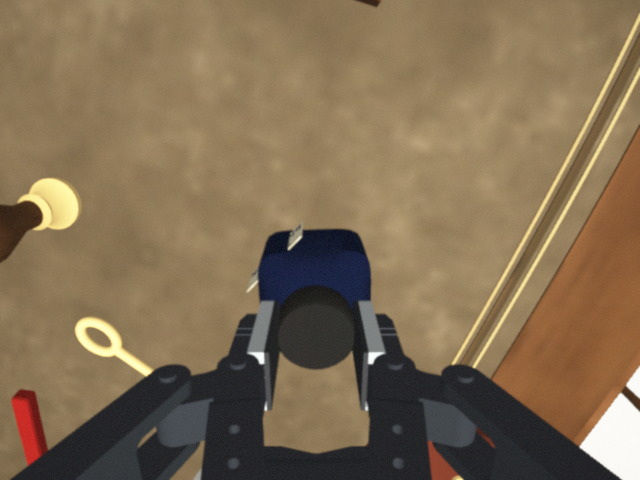

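Run:
```python
from h import *
st();w=camera("wrist")
s=sense();p=toplane(w,[[318,327]],.06)[0];print(p*1000,R.from_euler('xyz',s["tcp_rot"]).inv().apply(p-s["eef_pos"])*1000)
go(516,294.5,120,5.2)
```

```text
t 9.35 tcp [593.8  85.6  64.2] rot [179.8   0.  110.9] jaw 20.9 F [-0.7 -0.9  7.1] gap 29.0 q [-0.54  0.46  0.4   1.74 -0.21  0.98  0.3 ]
[594.20148123  89.03884159  60.        ] [3.07654883 1.46800456 4.24728858]
turn [ 0.2 -0.  15.7] shift [222.9   1.8 -55.8] dist 230
```

{"method": "step_arm", "body": {"deltas": "0 0 0 0 0 -12 26;0 0 0 0 0 -30 26;0 0 2 10 0 -48 26;0 0 5 30 0 -56 26;0 0 8 55 0 -56 26;0 0 11 82 0 -56 26;0 0 14 109 0 -56 26;0 0 15.7 136 0 -56 26;0 0 15.7 160 0 -56 26;0 0 15.7 180 0 -56 26"}}

```text
time: 10.23
eef_pos: [0.5275, 0.2562, 0.1195]
tcp_rot: [3.141, -0.001, 1.663]
wrist_force: [0.4, 0.5, -2.1]
finger_gap: 0.335
```

{"method": "step_arm", "body": {"deltas": "0 0 0 12 10 0 26;0 0 0 20 11.5 0 26;0 0 0 20 11.5 0 26;0 0 0 20 11.5 0 26;0 0 0 20 11.5 0 26;0 0 0 20 11.5 0 26"}}

```text
time: 10.73
eef_pos: [0.5384, 0.2734, 0.1185]
tcp_rot: [-3.142, 0.0, 1.66]
wrist_force: [0.2, 0.1, -1.5]
finger_gap: 0.335
```

Run:
```python
from h import *
st();w=camera("wrist");cv2.imwrite("pics/w7.png",w["img"][:,:,::-1]);st();go(516,292.5,72,5.2)
```

```text
t 10.73 tcp [538.4 273.4 118.5] rot [-180.     0.    95.1] jaw 5.1 F [ 0.2  0.1 -1.5] gap 28.7 q [-0.86  0.4   0.39  1.69 -0.17  1.09 -0.33]
t 10.78 tcp [538.3 273.6 118.5] rot [-180.     0.    95.1] jaw 5.1 F [ 0.5  0.3 -2. ] gap 28.3 q [-0.86  0.4   0.39  1.69 -0.17  1.09 -0.33]
turn [-0.   0.  -0.1] shift [ 20.8 -20.6  46.5] dist 55
```

View pics/w7.png

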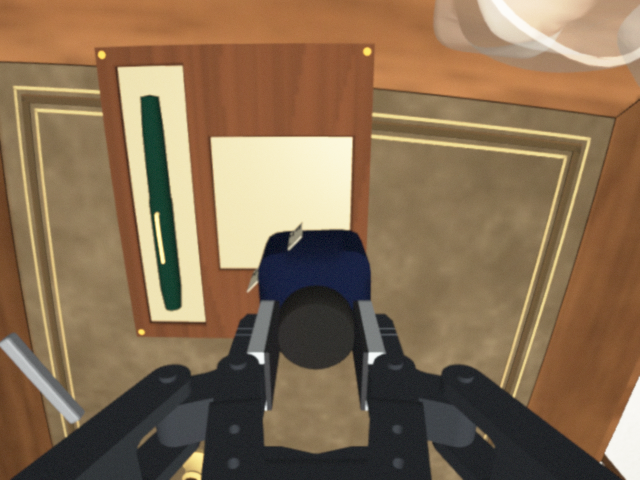

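I guessed the sideways shift in that last call wrongly. The remaining shift is (20.8, -20.6). The pen lies inside its groove (162,200).

{"method": "step_arm", "body": {"deltas": "0 0 0 10 -10 0 26;0 0 0 20.8 -20.6 0 26;0 0 0 20.8 -20.6 0 26;0 0 0 20.8 -20.6 0 26;0 0 0 20.8 -20.6 0 26"}}

```text
time: 11.2
eef_pos: [0.5162, 0.2929, 0.1185]
tcp_rot: [3.141, 0.0, 1.661]
wrist_force: [0.3, -0.2, -1.9]
finger_gap: 0.333
```

Run:
```python
from h import *
w=camera("wrist");cv2.imwrite("pics/w8.png",w["img"][:,:,::-1]);st();go(516,292.5,72,5.2)
print(proj(w,np.array([[.516,.2945,.008]])))
```

```text
t 11.25 tcp [516.4 292.7 118.5] rot [180.    0.   95.1] jaw 5.1 F [ 0.6 -0.8 -2.6] gap 28.6 q [-0.9   0.38  0.38  1.71 -0.15  1.08 -0.39]
turn [ 0.   0.  -0.1] shift [-0.1 -0.4 46.5] dist 47
[[314.47380537 238.44537939]]
```

View pics/w8.png

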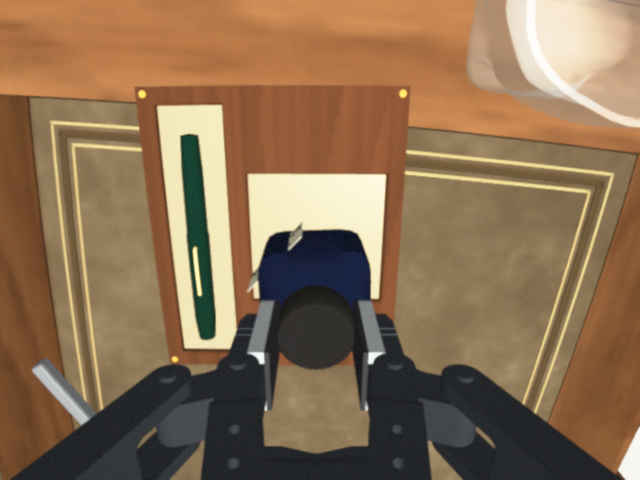

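The hollow is centred at (317,237) in the picture, against a projected (314,238). I lower the bottle.

{"method": "step_arm", "body": {"deltas": "0 0 0 0 0 20 26;0 0 0 0 0 35 26;0 0 0 0 0 42 26;0 0 0 0 0 45 26;0 0 0 0 0 46 26;0 0 0 0 0 46 26;0 0 0 0 0 46 26"}}

```text
time: 11.83
eef_pos: [0.5163, 0.2937, 0.073]
tcp_rot: [3.141, -0.001, 1.661]
wrist_force: [0.3, 0.3, -1.8]
finger_gap: 0.335
```

Run:
```python
from h import *
st()
```

```text
t 11.83 tcp [516.3 293.7  73. ] rot [179.9  -0.   95.2] jaw 5.2 F [ 0.3  0.3 -1.8] gap 28.6 q [-0.89  0.43  0.36  1.75 -0.18  0.99 -0.37]
```

{"method": "step_arm", "body": {"deltas": "0 0 0 0 0 1 26;0 0 0 0 0 1.5 26;0 0 0 0 0 1.5 26"}}

```text
time: 12.08
eef_pos: [0.5164, 0.2937, 0.0722]
tcp_rot: [3.14, -0.001, 1.661]
wrist_force: [-2.8, -1.8, 9.7]
finger_gap: 0.333
```

{"method": "step_arm", "body": {"deltas": "0 0 0 0 0 -0.5 32;0 0 0 0 0 -0.5 40;0 0 0 0 0 -0.5 50;0 0 0 0 0 -0.5 50;0 0 0 0 0 -20 50;0 0 0 0 0 -55 50;0 0 0 0 0 -80 50;0 0 0 0 0 -80 50;0 0 0 0 0 -80 50"}}

```text
time: 12.83
eef_pos: [0.5165, 0.2942, 0.1523]
tcp_rot: [3.139, -0.002, 1.661]
wrist_force: [0.0, -0.5, -0.2]
finger_gap: 0.581
```

Run:
```python
from h import *
w=camera("wrist");cv2.imwrite("pics/w9.png",w["img"][:,:,::-1]);st()
go(469.5,-87.7,110,15.7)
```

```text
t 12.88 tcp [515.7 293.8 150.8] rot [180.   -0.   95.2] jaw 5.2 F [-0.1  0.3 -0.1] gap 49.8 q [-0.91  0.34  0.38  1.68 -0.14  1.14 -0.4 ]
turn [  0.   -0.  -10.5] shift [-375.8  -80.6   40.6] dist 386
```

View pics/w9.png

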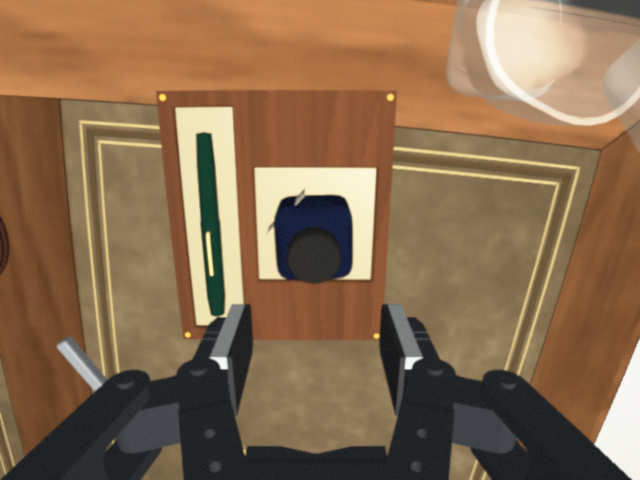

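The bottle stands upright in its hollow (315,225). Next is the long wax stick.

{"method": "step_arm", "body": {"deltas": "0 0 -10.5 -40 -9 0 30;0 0 -10.5 -80 -17 0 30;0 0 -10.5 -120 -26 0 30;0 0 -10.5 -160 -34 0 30;0 0 -10.5 -200 -43 0 30;0 0 -10.5 -240 -51 0 30;0 0 -10.5 -280 -60 0 30;0 0 -10.5 -320 -69 0 30;0 0 -10.5 -355 -77 15 30;0 0 -10.5 -376 -80.6 30 30"}}

```text
time: 13.72
eef_pos: [0.4681, -0.0921, 0.1201]
tcp_rot: [3.142, 0.0, 1.841]
wrist_force: [0.2, 0.6, -0.9]
finger_gap: 0.353
```

{"method": "step_arm", "body": {"deltas": "0 0 0 0 0 0 30;0 0 0 0 0 0 30;0 0 0 0 0 0 30;0 0 0 0 0 0 30"}}

```text
time: 14.05
eef_pos: [0.4697, -0.0869, 0.1207]
tcp_rot: [-3.141, -0.0, 1.846]
wrist_force: [-0.3, -0.7, -0.1]
finger_gap: 0.352
```

Run:
```python
from h import *
w=camera("wrist");cv2.imwrite("pics/w10.png",w["img"][:,:,::-1]);st()
for r in regions_of("wrist","wax_stick")[:4]: print(r["conf"],r["box"],rect(w,r["region"],.006))
st();go(470,-88,60,15.7)
```

```text
t 14.1 tcp [469.8 -86.9 120.9] rot [180.   -0.  105.8] jaw 15.8 F [-0.4 -0.4 -0.7] gap 30.1 q [-0.49  0.13  0.62  2.02 -0.09  1.02  0.45]
0.96 [318.8, 241.2, 19.4, 122.6] (471.3, -87.8, 83.1, 11.1, -74.6)
0.61 [153.1, 226.4, 106.1, 106.5] (369.8, -107.6, 82.7, 15.8, -38.0)
t 14.15 tcp [469.8 -87.  121. ] rot [180.   -0.  105.8] jaw 15.8 F [ 1.1  0.8 -0.5] gap 29.8 q [-0.49  0.13  0.62  2.02 -0.09  1.02  0.45]
turn [ 0.  -0.   0.1] shift [-1.  -0.2 61. ] dist 61
```

View pics/w10.png

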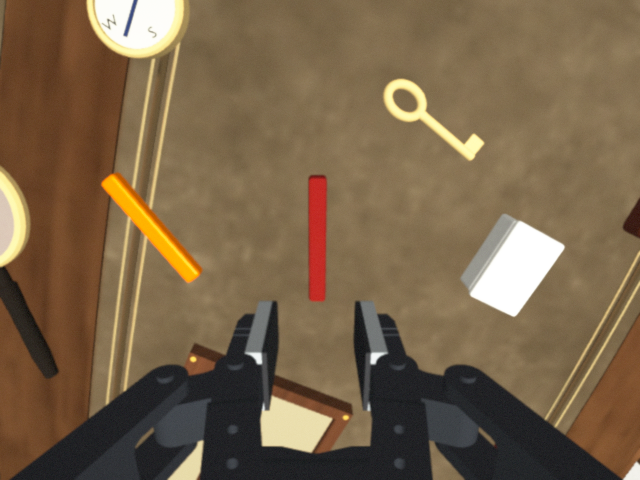

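The red stick is centred at (318,240) and measures 83 x 11 mm, so it is the full-length one. I grip it.

{"method": "step_arm", "body": {"deltas": "0 0 0 -1 1 40 30;0 0 0 -1 1 75 30;0 0 0 -1 1 98 30;0 0 0 -1 1 104.5 30;0 0 0 -1 1 104.5 30;0 0 0 -1 1 104.5 6;0 0 0 -1 1 104.5 6;0 0 0 -1 1 104.5 6;0 0 0 -1 1 104.5 6;0 0 0 -1 1 104.5 6", "newtons": 30}}

```text
time: 14.98
eef_pos: [0.4716, -0.0885, 0.0173]
tcp_rot: [3.14, -0.0, 1.845]
wrist_force: [-2.7, 0.3, 7.0]
finger_gap: 0.121
```

Run:
```python
from h import *
st();go(421,-271.2,100,-9.4)
```

```text
t 14.98 tcp [471.6 -88.5  17.3] rot [179.9  -0.  105.7] jaw 15.7 F [-2.7  0.3  7. ] gap 10.3 q [-0.43  0.32  0.58  2.08 -0.25  0.8   0.58]
turn [ 0.1 -0.  25.1] shift [-162.2  -98.   -82.9] dist 207
```

{"method": "step_arm", "body": {"deltas": "0 0 0 0 0 -20 6;0 0 0 -4 -2 -50 6;0 0 5 -25 -15 -75 6;0 0 10 -55 -33 -83 6;0 0 15 -85 -51 -83 6;0 0 20 -115 -70 -83 6;0 0 25 -142 -86 -83 6;0 0 25 -158 -95 -83 6;0 0 25 -162 -98 -83 6;0 0 25 -162 -98 -83 6"}}

```text
time: 15.82
eef_pos: [0.4195, -0.2725, 0.0995]
tcp_rot: [3.142, 0.0, 1.406]
wrist_force: [0.7, 0.4, -0.9]
finger_gap: 0.123
```

{"method": "step_arm", "body": {"deltas": "0 0 0 0 0 0 6;0 0 0 0 0 0 6;0 0 0 0 0 0 6"}}

```text
time: 16.07
eef_pos: [0.4208, -0.2698, 0.0993]
tcp_rot: [3.142, -0.001, 1.411]
wrist_force: [-0.2, 0.0, -0.1]
finger_gap: 0.12
```

Run:
```python
from h import *
w=camera("wrist");cv2.imwrite("pics/w11.png",w["img"][:,:,::-1]);st();go(421,-271.2,25,-9.4)
print(proj(w,np.array([[.421,-.2715,.008]])))
```

```text
t 16.12 tcp [ 420.7 -270.    99.3] rot [180.   -0.   80.8] jaw -9.2 F [ 0.   0.4 -0.6] gap 10.1 q [-0.23  0.25  0.8   1.99 -0.21  0.99  0.51]
turn [ 0.  -0.   0.2] shift [-1.2  0.5 74.3] dist 74
[[315.49225696 255.04114296]]
```

View pics/w11.png

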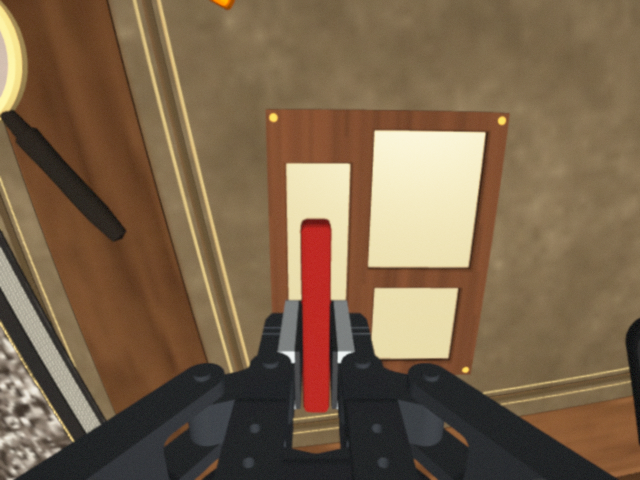

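The stick is over the wax groove, whose centre line is at column 318. I lower and release.

{"method": "step_arm", "body": {"deltas": "0 0 0 -1 1 40 6;0 0 0 -1 1 60 6;0 0 0 -1 1 70 6;0 0 0 -1 1 74 6;0 0 0 -1 1 74 6;0 0 0 -1 1 74 6;0 0 0 -1 1 73.5 24;0 0 0 -1 1 73.5 24;0 0 0 -1 1 73.5 24;0 0 0 -1 1 50 24"}}

```text
time: 16.95
eef_pos: [0.4192, -0.2711, 0.047]
tcp_rot: [-3.137, -0.001, 1.409]
wrist_force: [-0.3, 0.6, 1.1]
finger_gap: 0.281
```

{"method": "step_arm", "body": {"deltas": "0 0 0 0 0 -40 30;0 0 0 0 0 -75 40;0 0 0 0 0 -75 50;0 0 0 0 0 -75 50;0 0 0 0 0 -75 50"}}

```text
time: 17.37
eef_pos: [0.421, -0.2719, 0.1241]
tcp_rot: [3.141, -0.001, 1.409]
wrist_force: [-0.6, 1.2, -1.6]
finger_gap: 0.585
```

Run:
```python
from h import *
w=camera("wrist");cv2.imwrite("pics/w12.png",w["img"][:,:,::-1]);st();go(588,-67,130,-10.6)
for r in regions_of("wrist","wax_stick")[:2]: print(r["conf"],r["box"],rect(w,r["region"],.014))
c=camera("scene");
for r in regions_of("scene","stamp_box")[:1]: print(r["conf"],r["box"])
```

```text
t 17.42 tcp [ 420.6 -271.9  123.5] rot [-179.9   -0.    80.7] jaw -9.3 F [-0.9 -0.1 -0.7] gap 49.9 q [-0.26  0.21  0.83  1.96 -0.18  1.04  0.49]
turn [-0.1 -0.   1.3] shift [229.3 132.1  -6.5] dist 265
0.72 [317.2, 237.5, 21.6, 126.3] (421.7, -271.6, 82.8, 11.3, 81.1)
0.59 [227.2, 7.0, 33.7, 14.0] (395.8, -134.6, 16.5, 6.9, -10.5)
0.56 [349.0, 243.2, 7.8, 12.5]
```

View pics/w12.png

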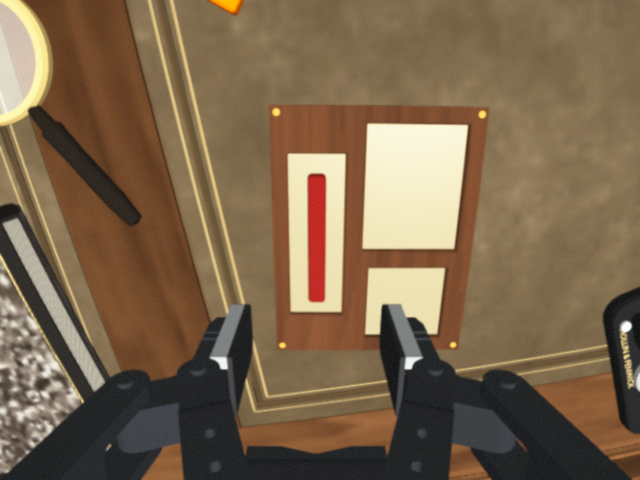

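The stick is centred in its groove (317,237). Next is the stamp box.

{"method": "step_arm", "body": {"deltas": "0 0 1.3 35 20 -6 60;0 0 1.3 70 40 -6 60;0 0 1.3 105 60 -6 60;0 0 1.3 140 80 -6 60;0 0 1.3 175 100 -6 60;0 0 1.3 205 118 -6 60;0 0 1.3 229 132 -6 60;0 0 1.3 229 132 -6 60;0 0 1.3 229 132 -6 60;0 0 1.3 229 132 -6 60"}}

```text
time: 18.4
eef_pos: [0.5875, -0.0688, 0.1295]
tcp_rot: [-3.14, 0.001, 1.385]
wrist_force: [0.1, -0.2, 0.7]
finger_gap: 0.701
```

Run:
```python
from h import *
st();w=camera("wrist");cv2.imwrite("pics/w13.png",w["img"][:,:,::-1]);st()
for r in regions_of("wrist","stamp_box")[:1]: print(r["conf"],r["box"],rect(w,r["region"],.025))
hsv=cv2.cvtColor(w["img"],cv2.COLOR_RGB2HSV);m=((hsv[...,1]<25)&(hsv[...,2]>235)).astype(np.uint8)
N,l,s_,ce=cv2.connectedComponentsWithStats(m)
for k in range(1,N):
  if s_[k,4]>500: print(ce[k],rect(w,l==k,.025))
```

```text
t 18.4 tcp [587.5 -68.8 129.5] rot [-1.799e+02  1.000e-01  7.930e+01] jaw -10.7 F [ 0.1 -0.2  0.7] gap 59.9 q [-0.51  0.41  0.68  1.72 -0.28  1.11  0.07]
t 18.45 tcp [587.4 -69.3 129.8] rot [-179.9    0.    79.3] jaw -10.7 F [ 0.3 -0.5  0.5] gap 60.5 q [-0.51  0.41  0.68  1.72 -0.28  1.11  0.07]
0.59 [322.2, 235.5, 61.9, 90.3] (592.4, -65.3, 57.4, 36.0, 78.6)
[322.22836096 238.04992838] (592.4, -66.8, 52.8, 35.1, 79.4)
[627.99717514 355.23098653] (786.5, -189.9, 193.1, 27.1, -83.6)
```

View pics/w13.png

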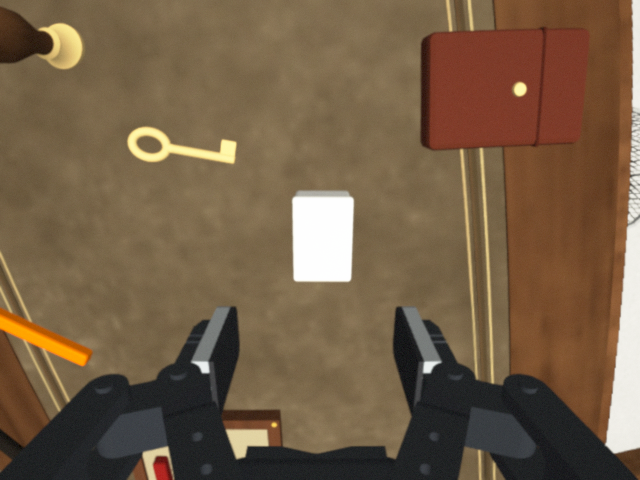

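Run:
```python
from h import *
st();go(591.3,-67,22,-10.6)
```

```text
t 18.5 tcp [587.5 -69.3 130. ] rot [-180.     0.    79.3] jaw -10.7 F [-0.4  0.8  0.5] gap 60.5 q [-0.51  0.41  0.68  1.72 -0.28  1.11  0.07]
turn [-0.   0.  -0.1] shift [  3.    3.4 108. ] dist 108
```

{"method": "step_arm", "body": {"deltas": "0 0 0 3 3.4 40 60;0 0 0 3 3.4 75 60;0 0 0 3 3.4 100 60;0 0 0 3 3.4 108 60;0 0 0 3 3.4 108 60;0 0 0 3 3.4 108 30;0 0 0 3 3.4 108 30;0 0 0 3 3.4 108 30;0 0 0 3 3.4 108 30;0 0 0 3 3.4 108 30", "newtons": 35}}

```text
time: 19.33
eef_pos: [0.5936, -0.0659, 0.0245]
tcp_rot: [3.138, -0.001, 1.385]
wrist_force: [-1.1, -0.7, 7.2]
finger_gap: 0.411
```

Run:
```python
from h import *
st();go(484.3,-250.5,120,-9.4)
```

```text
t 19.33 tcp [593.6 -65.9  24.5] rot [179.8  -0.   79.4] jaw -10.6 F [-1.1 -0.7  7.2] gap 35.1 q [-0.45  0.56  0.61  1.78 -0.39  0.93  0.14]
turn [ 0.2 -0.  -1.2] shift [-201.5  -73.   -95.9] dist 235
```

{"method": "step_arm", "body": {"deltas": "0 0 0 0 0 -20 30;0 0 0 0 0 -50 30;0 0 0 -20 -8 -80 30;0 0 0 -50 -18 -96 30;0 0 0 -80 -29 -96 30;0 0 -1 -110 -40 -96 30;0 0 -1 -140 -51 -96 30;0 0 -1 -170 -62 -96 30;0 0 -1 -190 -69 -96 30;0 0 -1 -201.5 -73 -96 30"}}

```text
time: 20.17
eef_pos: [0.4818, -0.253, 0.1195]
tcp_rot: [3.14, 0.0, 1.399]
wrist_force: [-0.3, -0.8, -1.1]
finger_gap: 0.408
```

{"method": "step_arm", "body": {"deltas": "0 0 0 0 0 0 30;0 0 0 0 0 0 30;0 0 0 0 0 0 30;0 0 0 0 0 0 30"}}

```text
time: 20.5
eef_pos: [0.4844, -0.2484, 0.1183]
tcp_rot: [3.141, -0.001, 1.406]
wrist_force: [0.7, -0.5, -0.5]
finger_gap: 0.411
```

Run:
```python
from h import *
w=camera("wrist");cv2.imwrite("pics/w14.png",w["img"][:,:,::-1]);st();go(484.3,-250.2,32,-9.4)
print(proj(w,np.array([[.4843,-.2502,.008]])))
hsv=cv2.cvtColor(w["img"],cv2.COLOR_RGB2HSV);m=((hsv[...,1]<25)&(hsv[...,2]>225)).astype(np.uint8)
N,l,s_,ce=cv2.connectedComponentsWithStats(m)
for k in range(1,N):
  if s_[k,4]>500: print(ce[k],rect(w,l==k,.120))
```

```text
t 20.55 tcp [ 484.2 -248.6  118.2] rot [-180.    -0.    80.5] jaw -9.5 F [ 0.5 -0.3 -1. ] gap 35.4 q [-0.26  0.33  0.77  1.86 -0.26  1.06  0.44]
turn [-0.  -0.  -0.1] shift [-1.6  0.3 86.2] dist 86
[[314.99326884 244.25085939]]
[315.73752694 337.17561744] (485.2, -248.0, 52.4, 34.5, 80.5)
```

View pics/w14.png

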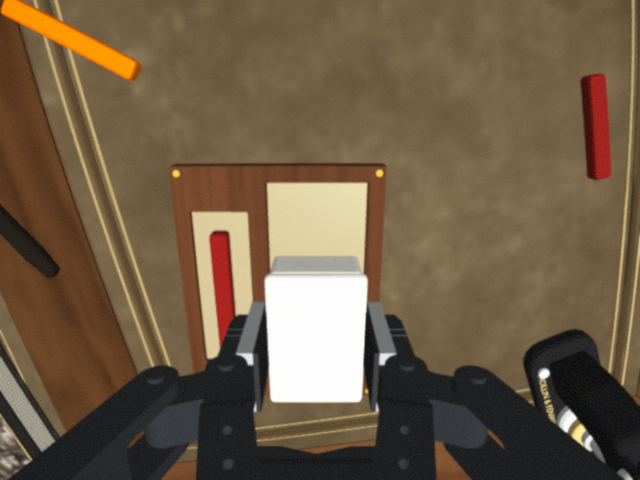

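The box is held flat over its hollow (316,250). I lower it.

{"method": "step_arm", "body": {"deltas": "0 0 0 -1.5 0.5 40 30;0 0 0 -1.5 0.5 65 30;0 0 0 -1.5 0.5 78 30;0 0 0 -1.5 0.5 84 30;0 0 0 -1.5 0.5 85.5 30;0 0 0 -1.5 0.5 85.5 30;0 0 0 -1.5 0.5 85.5 30"}}

```text
time: 21.13
eef_pos: [0.4844, -0.2518, 0.0338]
tcp_rot: [3.14, 0.0, 1.403]
wrist_force: [0.7, -0.5, 0.7]
finger_gap: 0.415
```

{"method": "step_arm", "body": {"deltas": "0 0 0 0 0 1 30;0 0 0 0 0 2 30;0 0 0 0 0 2 30"}}

```text
time: 21.38
eef_pos: [0.4844, -0.2518, 0.0323]
tcp_rot: [3.14, -0.001, 1.403]
wrist_force: [-4.2, 3.0, 14.0]
finger_gap: 0.412
```

{"method": "step_arm", "body": {"deltas": "0 0 0 0 0 -0.5 40;0 0 0 0 0 -0.5 48;0 0 0 0 0 -0.5 50;0 0 0 0 0 -0.5 50;0 0 0 0 0 -30 50;0 0 0 0 0 -65 50;0 0 0 0 0 -100 50;0 0 0 0 0 -110 50;0 0 0 0 0 -110 50;0 0 0 0 0 -110 50"}}

```text
time: 22.22
eef_pos: [0.4839, -0.2514, 0.1409]
tcp_rot: [3.141, -0.0, 1.403]
wrist_force: [-0.4, 0.6, 1.0]
finger_gap: 0.586
```

Run:
```python
from h import *
w=camera("wrist");cv2.imwrite("pics/w15.png",w["img"][:,:,::-1]);st();go(460,75,160,15)
hsv=cv2.cvtColor(w["img"],cv2.COLOR_RGB2HSV);m=((hsv[...,1]<25)&(hsv[...,2]>225)).astype(np.uint8)
N,l,s_,ce=cv2.connectedComponentsWithStats(m)
for k in range(1,N):
  if s_[k,4]>500: print(ce[k],rect(w,l==k,.033))
```

```text
t 22.27 tcp [ 483.3 -251.2  140. ] rot [-180.    -0.    80.4] jaw -9.6 F [-0.6  0.2 -0.5] gap 50.1 q [-0.27  0.3   0.79  1.84 -0.24  1.1   0.43]
turn [ -0.   -0.  -24.6] shift [317.7 -77.3 -19.8] dist 328
[316.46335846 242.00502513] (484.9, -252.3, 52.7, 35.7, 80.5)
```

View pics/w15.png

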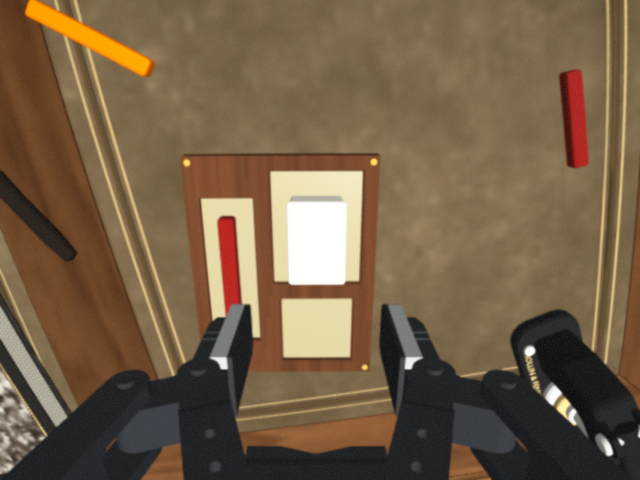

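{"method": "step_arm", "body": {"deltas": "0 0 0 35 -8 -20 50;0 0 0 72 -17 -20 50;0 0 0 110 -26 -20 50;0 0 0 148 -36 -20 50;0 0 0 186 -45 -20 50;0 0 0 224 -54 -20 50;0 0 0 262 -64 -20 50;0 0 0 295 -72 -20 50;0 0 0 317 -77 -20 50;0 0 0 317 -77 -20 50"}}

```text
time: 23.1
eef_pos: [0.4591, 0.0789, 0.1593]
tcp_rot: [-3.139, 0.0, 1.41]
wrist_force: [0.1, 1.0, -0.8]
finger_gap: 0.584
```

{"method": "step_arm", "body": {"deltas": "0 0 0 0 0 0 50;0 0 0 0 0 0 50;0 0 0 0 0 0 50;0 0 0 0 0 0 50"}}

```text
time: 23.43
eef_pos: [0.4606, 0.0725, 0.1605]
tcp_rot: [-3.141, 0.0, 1.401]
wrist_force: [-0.2, -0.1, 0.2]
finger_gap: 0.585
```

Run:
```python
from h import *
w=camera("wrist");cv2.imwrite("pics/w16.png",w["img"][:,:,::-1]);st();go(460.5,75.3,64)
print(proj(w,np.array([[.4605,.0753,.078],[.4605,.0753,.0],[.4605,.0753,.022]])))
```

```text
t 23.48 tcp [460.6  72.7 160.6] rot [-180.     0.    80.3] jaw -9.7 F [0.2 0.5 1.1] gap 50.2 q [-0.79  0.04  0.55  2.   -0.02  1.11 -0.4 ]
turn [-0.  0. -0.] shift [ 2.5 -0.5 96.6] dist 97
[[313.67400443 253.27925412]
 [314.26295994 215.18873097]
 [314.12832803 223.88218828]]
```

View pics/w16.png

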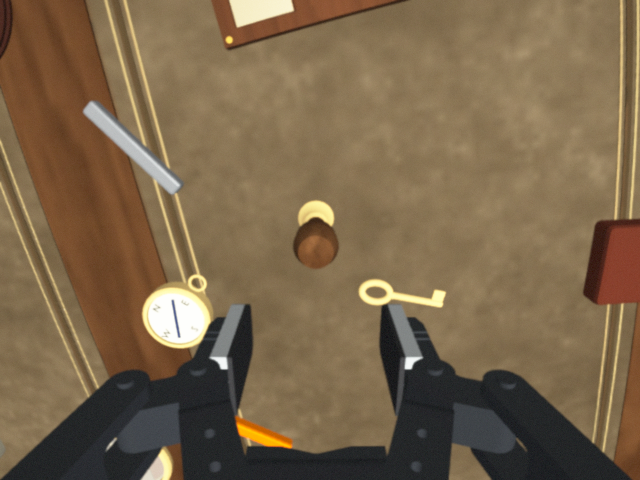

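The seal stands centred (foot 316,216). I grip it by the handle's widest part.

{"method": "step_arm", "body": {"deltas": "0 0 0 2.5 0.3 40 50;0 0 0 2.5 0.3 75 50;0 0 0 2.5 0.3 97 50;0 0 0 2.5 0.3 102 50;0 0 0 2.5 0.3 102 50;0 0 0 2.5 0.3 102 22;0 0 0 2.5 0.3 102 22;0 0 0 2.5 0.3 102 22;0 0 0 2.5 0.3 102 22;0 0 0 2.5 0.3 102 22", "newtons": 40}}

```text
time: 24.32
eef_pos: [0.4625, 0.0767, 0.0605]
tcp_rot: [3.139, -0.002, 1.403]
wrist_force: [-2.2, -0.1, 7.5]
finger_gap: 0.283
```

Run:
```python
from h import *
w=camera("wrist");cv2.imwrite("pics/w17.png",w["img"][:,:,::-1]);st();go(472.3,-325.5,170,-9.5)
```

```text
t 24.37 tcp [462.5  76.7  60.5] rot [ 1.799e+02 -1.000e-01  8.040e+01] jaw -9.6 F [-1.9 -0.9  5.6] gap 24.3 q [-0.76  0.2   0.55  2.09 -0.14  0.88 -0.31]
turn [ 0.1 -0.1 -0.1] shift [-394.6   77.1 -110.1] dist 417
```

View pics/w17.png

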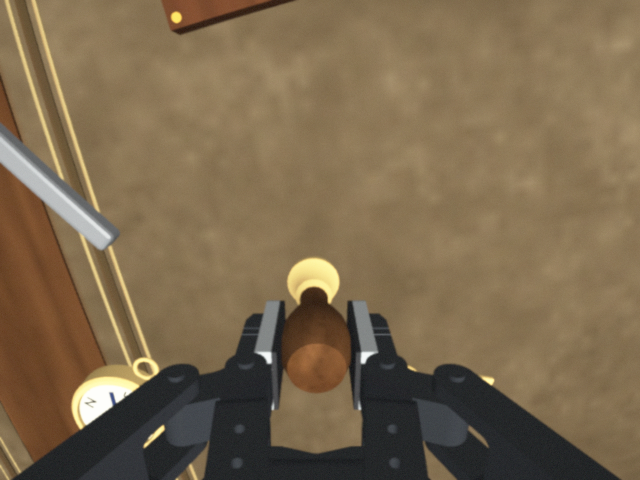

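{"method": "step_arm", "body": {"deltas": "0 0 0 0 0 -8 22;0 0 0 0 0 -22 22;0 0 0 -5 1 -40 22;0 0 0 -15 3 -58 22;0 0 0 -32 6 -68 22;0 0 0 -54 10.5 -70 22;0 0 0 -79 15.5 -70 22;0 0 0 -105 20.5 -70 22;0 0 0 -131 25.5 -70 22;0 0 0 -157 30.6 -70 22"}}

```text
time: 25.2
eef_pos: [0.4654, -0.0849, 0.13]
tcp_rot: [3.14, -0.001, 1.403]
wrist_force: [0.5, -0.2, -1.5]
finger_gap: 0.284
```

{"method": "step_arm", "body": {"deltas": "0 0 0 -26 5 0 22;0 0 0 -52 10 0 22;0 0 0 -78 15 0 22;0 0 0 -104 20 0 22;0 0 0 -130 25.3 0 22;0 0 0 -156 30.4 0 22;0 0 0 -182 35.4 0 22;0 0 0 -204 39.7 0 22;0 0 0 -220 43 0 22;0 0 0 -230 45 0 22"}}

```text
time: 26.03
eef_pos: [0.4709, -0.3201, 0.1299]
tcp_rot: [3.141, 0.001, 1.401]
wrist_force: [-0.4, 0.2, -2.3]
finger_gap: 0.279
```

{"method": "step_arm", "body": {"deltas": "0 0 0 0 0 0 22;0 0 0 0 0 0 22;0 0 0 0 0 0 22;0 0 0 0 0 0 22"}}

```text
time: 26.37
eef_pos: [0.4717, -0.3165, 0.1289]
tcp_rot: [3.142, -0.001, 1.405]
wrist_force: [0.3, -0.7, -0.8]
finger_gap: 0.286
```

Run:
```python
from h import *
w=camera("wrist");cv2.imwrite("pics/w18.png",w["img"][:,:,::-1]);st();go(472.3,-325.5,70,-9.5)
```

```text
t 26.42 tcp [ 471.6 -316.6  128.9] rot [ 1.80e+02 -1.00e-01  8.05e+01] jaw -9.5 F [-0.2 -0.3 -1.2] gap 23.9 q [-0.15  0.38  0.8   1.79 -0.31  1.1   0.59]
turn [ 0.  -0.1 -0. ] shift [-8.7  2.1 58.9] dist 60
```

View pics/w18.png

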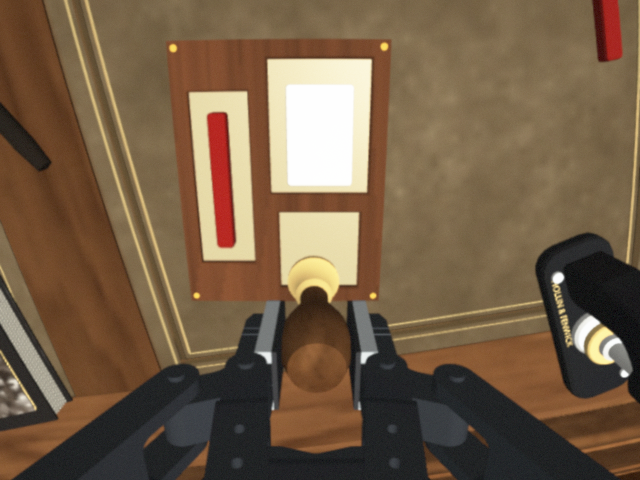

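Run:
```python
from h import *
w=camera("wrist");s=sense();Ri=R.from_euler('xyz',s["tcp_rot"]).inv()
p=toplane(w,[[319,248.5]],.008)[0];print("hollow",p*1000,Ri.apply(p-s["eef_pos"])*1000)
zz=s["eef_pos"][2]-.0605+.011
p=toplane(w,[[313.5,279]],zz)[0];print("foot",p*1000,Ri.apply(p-s["eef_pos"])*1000)
p=toplane(w,[[319,135]],.033)[0];print("box",p*1000)
```

```text
hollow [ 472.95919891 -325.46692308    8.        ] [ -8.31659073   2.76682389 120.86923745]
foot [ 471.62050307 -314.30255499   79.37481073] [ 2.52295178 -0.39340635 49.50176522]
box [ 484.8246706  -252.56516305   33.        ]
```

{"method": "step_arm", "body": {"deltas": "0 0 0 -5 1.5 0 22;0 0 0 -10 2.5 5 22;0 0 0 -10 2.5 25 22;0 0 0 -10 2.5 42 22;0 0 0 -10 2.5 53 22;0 0 0 -10 2.5 57.5 22;0 0 0 -10 2.5 58.5 22;0 0 0 -10 2.5 58.5 22;0 0 0 -10 2.5 58.5 22"}}

```text
time: 27.22
eef_pos: [0.4724, -0.3287, 0.0711]
tcp_rot: [3.141, 0.0, 1.403]
wrist_force: [0.9, 0.1, -1.4]
finger_gap: 0.28
```

{"method": "step_arm", "body": {"deltas": "0 0 0 0 0 1 22;0 0 0 0 0 1.5 22;0 0 0 0 0 1.5 22"}}

```text
time: 27.47
eef_pos: [0.4722, -0.3283, 0.0691]
tcp_rot: [3.141, -0.0, 1.403]
wrist_force: [0.2, -0.4, -1.1]
finger_gap: 0.281
```

{"method": "step_arm", "body": {"deltas": "0 0 0 0 0 0.7 22;0 0 0 0 0 1.5 22;0 0 0 0 0 1.5 22"}}

```text
time: 27.72
eef_pos: [0.4724, -0.3291, 0.0686]
tcp_rot: [3.14, 0.0, 1.403]
wrist_force: [-3.5, 2.1, 11.4]
finger_gap: 0.288
```

{"method": "step_arm", "body": {"deltas": "0 0 0 0 0 -0.7 28;0 0 0 0 0 -0.7 36;0 0 0 0 0 -0.7 50;0 0 0 0 0 -0.7 50;0 0 0 0 0 -0.7 50;0 0 0 0 0 -20 50;0 0 0 0 0 -55 50;0 0 0 0 0 -95 50;0 0 0 0 0 -110 50;0 0 0 0 0 -110 50"}}

```text
time: 28.55
eef_pos: [0.4736, -0.3296, 0.1814]
tcp_rot: [3.135, 0.001, 1.403]
wrist_force: [0.2, -0.0, -0.7]
finger_gap: 0.584
```

Run:
```python
from h import *
w=camera("wrist");cv2.imwrite("pics/w19.png",w["img"][:,:,::-1]);st();go(400,0,250)
```

```text
t 28.6 tcp [ 472.9 -328.8  179.1] rot [179.8   0.   80.4] jaw -9.6 F [ 0.6  0.2 -0.1] gap 50.0 q [-0.15  0.34  0.83  1.72 -0.27  1.2   0.58]
turn [0.2 0.  0. ] shift [ 312.  -126.5  -71.4] dist 344
```

View pics/w19.png

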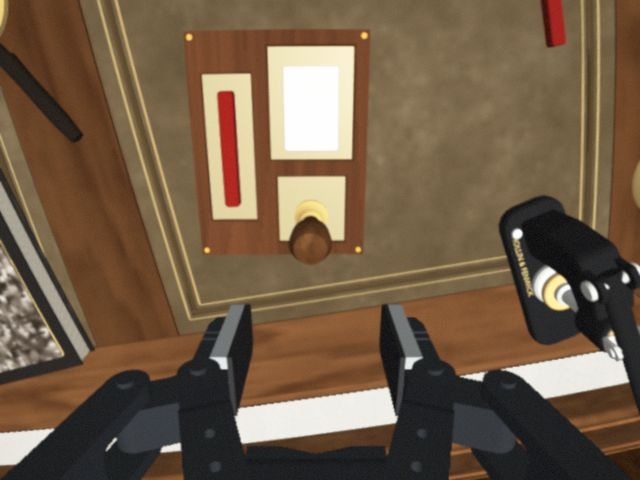

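The seal stands upright in its hollow. I move the arm to the middle and check with the top and scene cameras.

{"method": "step_arm", "body": {"deltas": "0 0 0 10 -4 -40 50;0 0 0 46 -18 -71 50;0 0 0 85 -34 -71 50;0 0 0 124 -50 -71 50;0 0 0 163 -66 -71 50;0 0 0 202 -82 -71 50;0 0 0 240 -98 -71 50;0 0 0 278 -113 -71 50;0 0 0 312 -126 -71 50;0 0 0 312 -126 -71 50"}}

```text
time: 29.43
eef_pos: [0.3978, 0.0072, 0.2472]
tcp_rot: [-3.14, -0.0, 1.412]
wrist_force: [0.1, -0.2, 0.3]
finger_gap: 0.587
```

{"method": "step_arm", "body": {"deltas": "0 0 0 0 0 0 50;0 0 0 0 0 0 50;0 0 0 0 0 0 50"}}

```text
time: 29.68
eef_pos: [0.3999, -0.0007, 0.2478]
tcp_rot: [-3.141, 0.0, 1.401]
wrist_force: [-0.4, -0.7, 0.1]
finger_gap: 0.585
```

Run:
```python
from h import *
st()
Rz=lambda a:np.array([[np.cos(a),-np.sin(a)],[np.sin(a),np.cos(a)]])
yw,ys=np.radians(5.0),np.radians(-9.4)
# tray origins from hollow centres (top+scene mean)
ow=np.array([516,294.4])-Rz(yw)@[25,0]; ow2=np.array([444.3,288.3])-Rz(yw)@[-47,0]
os=[np.array(p)-Rz(ys)@q for p,q in (([484.3,-250.1],[23,31.5]),([472,-325.7],[23,-45]),([421,-271.7],[-36,0]))]
print(ow,ow2,os); ow=(ow+ow2)/2; os=np.mean(os,0)
for n in("top","scene"):
    c=camera(n); cv2.imwrite(f"pics/{n}20.png",c["img"][:,:,::-1])
    for t,z,o,y in (("pen",.016,ow,yw),("ink_bottle",.04,ow,yw),("seal",.05,os,ys),("wax_stick",.014,os,ys),("stamp_box",.033,os,ys),("wax_stub",.006,None,0)):
        for r in regions_of(n,t)[:1]:
            q=rect(c,r["region"],z); print(n,t,round(r["conf"],2),q,"" if o is None else (Rz(y).T@(np.array(q[:2])-o)).round(1))
        if o is not None:
          for m in mark_of(n,t)[:1]: print("   mark",round(m["conf"],2),(Rz(y).T@(toplane(c,m["position"],.008)[0,:2]*1000-o)).round(1))
for n,a in (("top",(100,190,220,300)),("top",(410,220,520,310)),):
    u0,v0,u1,v1=a;i=cv2.imread(f"pics/{n}20.png")[v0:v1,u0:u1];k=min(800/i.shape[1],600/i.shape[0])
    cv2.imwrite(f"pics/chk_{u0}.png",cv2.resize(i,None,fx=k,fy=k,interpolation=cv2.INTER_CUBIC))
```

```text
t 29.68 tcp [399.9  -0.7 247.8] rot [-180.     0.    80.3] jaw -9.7 F [-0.4 -0.7  0.1] gap 50.0 q [-0.64 -0.23  0.46  2.02  0.11  1.33 -0.39]
[491.09513255 292.22110643] [491.12115081 292.39631991] [array([ 456.46407247, -277.42052596]), array([ 456.65850858, -277.5477556 ]), array([ 456.51659782, -277.57973464])]
top pen 0.6 (444.2, 289.5, 128.3, 14.1, -84.4) [-47.    1.3]
   mark 0.8 [-46.1  -2.9]
top ink_bottle 0.7 (510.8, 288.3, 57.0, 55.8, -86.4) [19.3 -5.7]
   mark 0.85 [22.2  1.7]
top seal 0.68 (469.0, -328.8, 47.1, 24.9, -75.1) [ 20.7 -48.6]
   mark 0.8 [ 20.  -50.7]
top wax_stick 0.74 (336.8, 157.8, 53.0, 13.6, -55.0) [-189.2  409.9]
   mark 0.72 [-180.8  398.5]
top stamp_box 0.98 (480.8, -251.2, 57.9, 39.2, 80.7) [19.6 29.9]
   mark 0.57 [23.4 31.4]
top wax_stub 0.5 (659.2, -206.2, 62.3, 14.2, -86.4) 
scene pen 0.73 (491.0, -320.2, 78.3, 27.1, 35.6) [ -53.5 -610.2]
   mark 0.67 [-52.5  -9.8]
scene ink_bottle 0.52 (501.0, 272.4, 86.0, 65.3, -73.1) [  8.1 -20.7]
   mark 0.72 [16.4 -0.2]
scene seal 0.78 (467.6, -333.9, 75.6, 24.9, 30.8) [ 20.1 -53.8]
   mark 0.68 [ 21.5 -55.2]
scene wax_stick 0.84 (421.0, -272.3, 82.8, 14.8, 80.2) [-35.9  -0.7]
   mark 0.84 [-115.2  145.8]
scene stamp_box 0.44 (511.3, 284.9, 105.2, 59.3, 63.8) [-37.8 563.8]
   mark 0.85 [26.7 37. ]
scene wax_stub 0.73 (659.7, -206.8, 61.6, 16.5, -85.6)
```

View pics/chk_100.png

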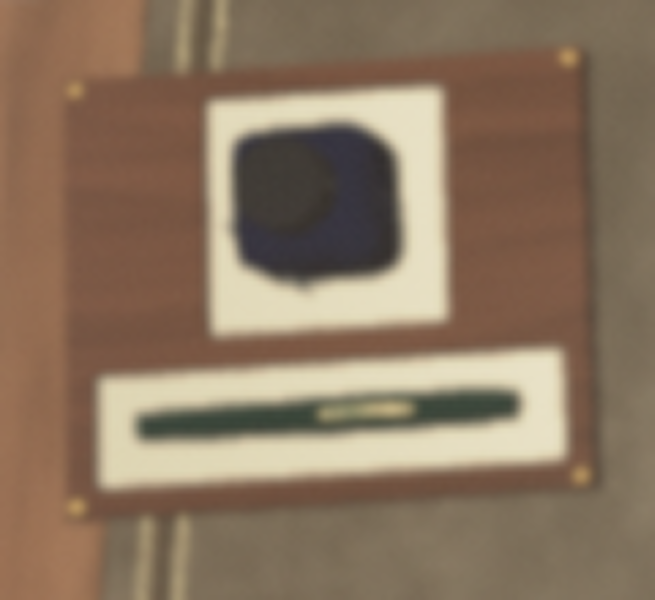

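View pics/chk_410.png

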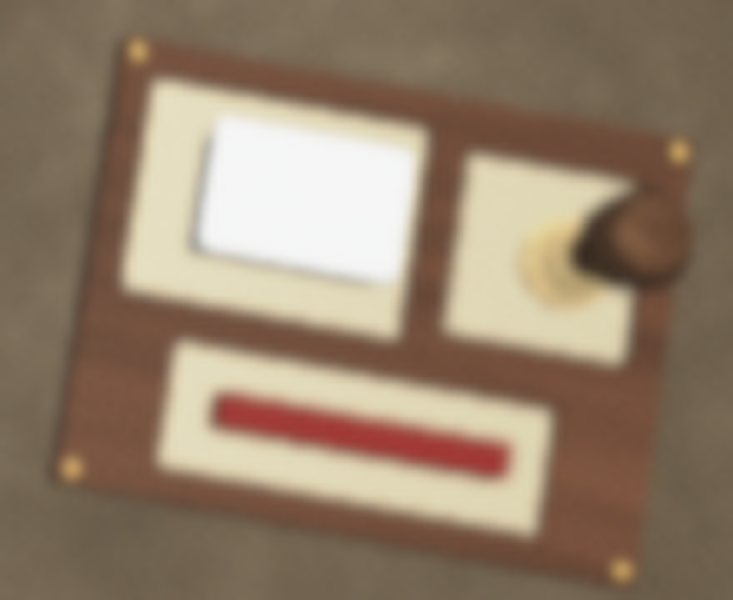

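View pics/scene20.png

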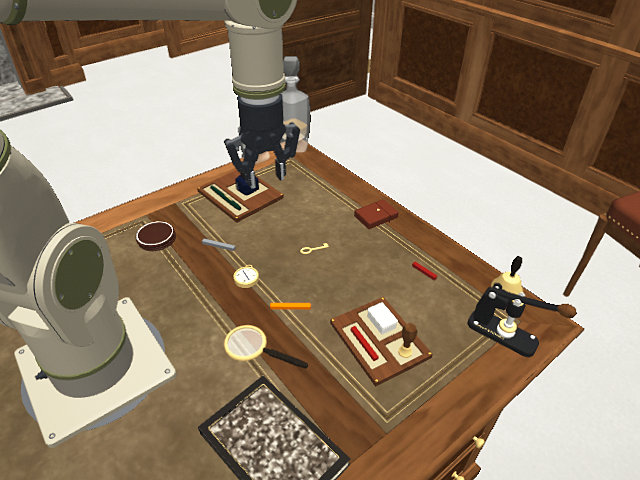

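Run:
```python
from h import *
Rz=lambda a:np.array([[np.cos(a),-np.sin(a)],[np.sin(a),np.cos(a)]])
c=camera("top")
print("bottle",Rz(np.radians(5)).T@(toplane(c,[[151.9,222.6]],.068)[0,:2]*1000-[491.1,292.3]))
print("seal foot",Rz(np.radians(-9.4)).T@(toplane(c,[[494.6,258.8]],.028)[0,:2]*1000-[456.5,-277.5]))
print("seal top",Rz(np.radians(-9.4)).T@(toplane(c,[[410+645/6.67-.4,220+238/6.67-.4]],.075)[0,:2]*1000-[456.5,-277.5]))
```

```text
bottle [24.03184978 -4.61373362]
seal foot [ 18.90224583 -45.08189363]
seal top [ 20.99019489 -50.15385679]
```

Run:
```python
from h import *
Rz=lambda a:np.array([[np.cos(a),-np.sin(a)],[np.sin(a),np.cos(a)]])
b=Rz(np.radians(-9.4))@[20.5,-48]+[456.5,-277.5]
for n in("top","scene"):
    c=camera(n);i=np.ascontiguousarray(c["img"][:,:,::-1])
    P=proj(c,np.array([[b[0]/1000,b[1]/1000,z] for z in(.008,.030,.086)]))
    cu,cv=P[1].astype(int);k=12;u0,v0=cu-25,cv-25
    j=cv2.resize(i[v0:v0+50,u0:u0+50],(600,600),interpolation=cv2.INTER_CUBIC)
    q=((P-[u0,v0]+.5)*k).astype(int)
    cv2.polylines(j,[q],False,(0,255,0),1); [cv2.circle(j,tuple(map(int,a)),4,(255,0,0),1) for a in q]
    cv2.imwrite(f"pics/ax_{n}.png",j)
a=np.hstack([cv2.imread("pics/ax_top.png"),cv2.imread("pics/ax_scene.png")]);cv2.imwrite("pics/ax.png",cv2.resize(a,(800,400)))
```

```text
(no output)
```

View pics/ax.png

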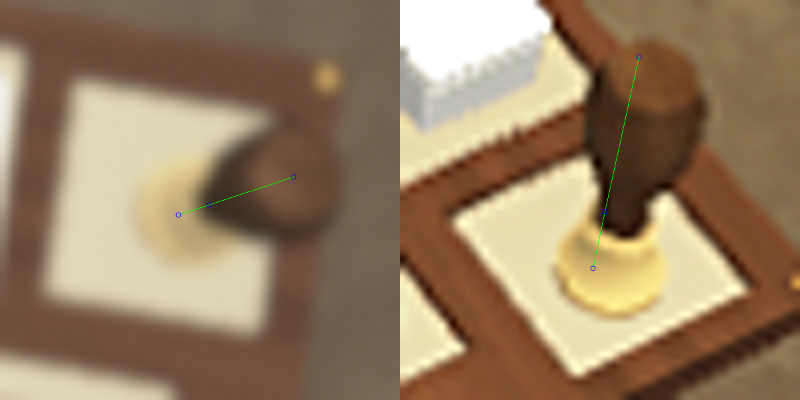

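The seal's outline is parallel to a vertical axis in both views, and it stands well inside its hollow. I hand in.

```bash
python3 -c "
from plant import *
print(finish_job())"
```

```text
the job is handed in; nothing more can be done
None
```

I handed the job in at about 30 s of the 120 s allowed, and both kits are made up. All five things were released, and the arm was parked clear above the desk. The job reports no verdict, so the figures below are my own last measurements.

My last measurements, in each tray's own axes (mm):

| Thing | Measured (x, y) | Hollow centre (x, y) | Notes |
|---|---|---|---|
| Pen | (-47, 1) | (-47, 0) | less than 1° off straight |
| Ink bottle | (24, -5) | (25, 0) | upright, never tipped |
| Wax stick | (-36, -1) | (-36, 0) | full length confirmed, 83 mm |
| Stamp box | about (23, 31) | (23, 31.5) | flat |
| Seal | about (20, -48) | (23, -45) | upright |

- **Heights:** not measured directly; no camera gives depth. The bottle, box and seal were lowered until I felt contact with the floor. The pen and stick were let go at floor height.
- **Wax stub:** not touched. It was last seen at (659, -206) mm, the same place as at the start to within about 1 mm.

**Checks that disagreed:**
- The top view put the seal's foot and its top about 5 mm apart, which could have meant a lean. Overlaid on the top and scene pictures, its outline ran parallel to a vertical line, so I took it as upright.
- The scene camera differed from the top camera by 2 to 10 mm on some points. The networks also mislabelled things at times, for example calling the grey decoy the wax stick, and I set those reports aside.

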